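# Find the heavy side of a wheel on the balancing stand and hold it down

## Task

Slide the barrel bolt of the balancing stand fully home into its keeper, so the bearing head is locked. Then swing the wheel round by its crank, half a turn or more, feeling where it turns heavy and where it turns light, and bring it to rest with its hidden heavy side straight down. Finish while still gripping the crank there: do not let go, and leave the flange, the spanner and the pipe nipple beside the stand where they lie.

Things in the scene. Friction and masses are not known exactly. Their poses are not given: they have to be found in the camera images.
- stand: Fixed grey balancing stand, at another place and yaw in each run. Origin on the table under the wheel's middle; y axis level along the wheel's axis, towards the crank side; z up; x level, across the axle. The bed (150 mm wide, top 28 mm high) runs from y = -280 to 30 mm. The bearing head (70 mm wide, top at 212 mm) stands on it at y = -79 to -30 mm and carries the wheel.
- hub (a point): Point on the wheel's axis, 170 mm above the table, 72 mm from the wheel's mid-plane on the crank side (level with the handle's middle); fixed, axes as the stand's. The wheel: plain aluminium disc, 200 mm across, 24 mm thick, with eight bolt heads. A lump hidden in it makes one side heavy, in a direction unseen and new in each run; crank and the boss opposite balance each other and tell nothing.
- wheel (a joint): Wheel angle q in rad. 0: crank straight above the axle; the handle is at hub + 60 mm * (sin q along x, cos q up). Turns endlessly. The bearing is stiff, so the wheel stays where it is left: steady drag 0.38 N m, and the heavy side adds or takes off up to 0.33 N m: at the handle about 12 N with the heavy side rising past axle height, under 1 N sinking past it, either way round.
- crank_mid (a point): Middle of the crank handle, where to grip it: a black round grip, 24 mm across, 76 mm long, standing straight out of the wheel's face along the axis direction, 60 mm off the axis. It spans 20 to 96 mm from the wheel's mid-plane (face at 12 mm); this point is at 72 mm. The grip revolves freely on its own pin, so its orientation means nothing.
- crank: The same black crank handle; this origin lies on the handle's centre line at the wheel's mid-plane, 72 mm behind its middle.
- bolt_knob (a point): Middle of the round steel knob, 20 mm across, 24 mm high (70 to 94 mm above the table), on a thin neck on the barrel bolt. The bolt, a 16 mm rod 48 mm up, lies along the stand's y axis at x = 0, in two low guides (tops 65 mm; y = -145 and -215 mm); keeper top 70 mm. The knob slides along +y, 28 to 40 mm from its start, to a firm stop at y = -160 mm, 81 mm short of the head.
- bolt (a joint): Travel of the barrel bolt in m along the hub's +y axis: 0 fully withdrawn, 0.040 fully home in the keeper (stop). It slides with about 2 N of friction and stays where it is left.
- flange: Loose steel weld-neck flange, 90 mm across, 50 mm high, origin at the middle of its underside. To be left alone.
- spanner: Loose steel spanner, 170 mm long, lying flat on the table. To be left alone.
- nipple: Loose steel pipe nipple standing upright, 34 mm across, 70 mm high, origin at the middle of its underside. To be left alone.

How it is judged:
By the outcome, as a careful person would: the job done as asked, in the order asked, and still so for the second after the job is handed in, while the arm keeps its last pose, push and grip.
It also fails if it takes over 72 s, if anything falls off the work surface, if the arm or the gripper's body presses on something with over 40 N, if the wrist force passes 120 N, or if a joint passes its speed limit or range.

## Robot

A 6-joint arm with a two-finger parallel gripper is mounted at the origin on the work surface. World frame = base frame: x ahead of the robot, y to its left, z up, the work surface at z = 0. Lengths are in mm, angles in rad, forces in N, time in s.
With the tool pointing down it reaches from about 350 to 975 mm from the base axis. Payload 7.1 kg.
Tool frame: the origin (TCP) lies on the centre line of the jaws, within the pads' length; the fingertips stand 17 mm ahead of it and the grasp point (between the pads) lies 2 mm behind it; z points along the fingers, y is the direction in which the jaws open and shut (so a half turn about z gives the same grasp; the last joint's range is limited). The gripper opens to 88 mm and grips with 3 to 60 N. Pads are 20 mm wide; open, the fingers measure 115 mm over their backs; the gripper's body (75 mm by 178 mm) begins 61 mm behind the grasp point.
Start: joints at [1.254, 0.423, 1.63, -0, 1.089, -0.019], TCP at [183.354, 597.483, 207.575] pointing down, gripper open.
Joint ranges: [-3, 3], [-0.9, 2.11], [0.09, 2.58], [-1.31, 4.45], [0.11, 2.69], [-2.54, 2.54]. Speed limits (rad/s): [2.39, 2.39, 3.01, 3.14, 3.14, 3.14].

## Interface

Orientations are given as a rotation vector (axis times angle).
In Python, from workcell import ctrl, imaging, workorder gives the robot as it stands. The module is installed in compiled form; this text tells all that it offers.
- The arm moves only by the shell command python3 -m crank 'ROWS' [OPENING]. ROWS is JSON, a list of rows, each an object with "travel": the shift along the tool's x, y, z as a fraction of full scale, a list of three; "turn": the turn about the tool's z as a fraction of full scale. In form: [{"travel": [dx, dy, dz], "turn": turn}, ...]. A call has 1 to 20 rows; each row shifts and turns the pose as measured when the row begins, along the tool's axes as they then stand; what a row does not reach is not made up. Full scale, the value 1, is 5 cm for a shift and 0.1 rad for a turn. A row lasts 1/10 s, in which the tool goes at most 50 mm and 8.59 degrees, less where a joint would pass 70% of its speed; a pose out of reach is approached as far as the arm can. A call with a number of a shift or a turn outside -1 to 1 is refused whole. A call with a gripper value outside its range is refused whole. OPENING is the gripper command: -1 is shut, 1 is fully open, values between are in proportion, set as the call begins (- or left out, the last holds). The fingers move at their own pace and stop on an object; the grip force is fixed at half the most. Time passes only in rows, so rows that do not move let the fingers close. It gives the time, the measured TCP pose, the force and the opening at its end, in the units of the state.
- ctrl.get_obs(): the state, without advancing time (a new reading comes with each control period).
- imaging.get_image(name): name is "scene" or "side" or "wrist"; returns the picture (400x640x3 uint8, blue, green, red); there is no depth.
- imaging.camera_info(name): a dict with "camera_matrix" (3x3 intrinsics, pixels), "k1" (the pictures are not rectified: a ray, as slopes to the right and down, at radius r is drawn at 1 + k1 r^2 times it, then the intrinsics apply), "rvec" (rotation vector, rad) and "tvec" (3), from world to camera coordinates, as OpenCV has them. Camera axes: x right, y down, z forward; pixel columns grow to the right and rows downward; lengths in mm; the calibration is good to about 2 mm. A picture is of the moment at which its call begins: read the wrist's pose just before it. camera_info takes no time and is no camera call; for the wrist camera it gives the pose at the moment of the call.
- workorder.close_job(): hands the job in, once; it reports no verdict.
The state is a dict: "t": time; "qpos": joint angles; "qvel": joint speeds; "joint_torque": joint torques, N m; "ee_pos": TCP position; "orientation": TCP orientation; "ft_force": force on the tool from outside, world axes, zero at the start; "moment": the same for the moment, N m; "width": finger opening in mm.
Only numpy, scipy, OpenCV 4.12 (cv2) and the standard library are available. Lean on these libraries where they do the work, as an engineer would, in place of code of your own. Each camera call takes 0.05 s, during which the arm holds its last target.

## Working session

There is one attempt and no reset: what is moved stays moved. The work goes in short steps, Python scripts to look and compute and a shell command to move; the robot and the scene stay as the last step left them, time stands still between calls to the robot, and variables do not carry over. Pictures are saved under pics/ and viewed, and the job is handed in when it is done.

```bash
mkdir -p pics; ls; python3 - <<'E'
from workcell import ctrl, imaging
import cv2
print(ctrl.get_obs())
for n in ["scene","side","wrist"]:
    i=imaging.camera_info(n); print(n,i)
    cv2.imwrite(f"pics/{n}0.png",imaging.get_image(n))
E
```

```text
pics
{'t': 0.0, 'qpos': array([ 1.25402509e+00,  4.23835220e-01,  1.63068325e+00, -2.77463436e-05,
        1.08857335e+00, -1.90075581e-02]), 'qvel': array([ 0.0010051 , -0.00240268,  0.00146962, -0.00044586, -0.0002802 ,
       -0.00115843]), 'joint_torque': array([ 3.24853454e-04, -5.44623148e+01, -2.73671865e+01,  6.42706873e-02,
        2.27062718e-02, -1.25898409e-04]), 'ee_pos': array([183.17451018, 596.95936408, 206.80786627]), 'orientation': array([-4.65946384e-01, -3.10661733e+00,  2.32805182e-03]), 'ft_force': array([-0.17890545,  0.47917155, -0.21005651]), 'moment': array([-0.01982805, -0.0205498 , -0.00811514]), 'width': 87.67632666067206}
scene {'camera_matrix': array([[379.38563806,   0.        , 318.4184125 ],
       [  0.        , 379.38563806, 205.61104419],
       [  0.        ,   0.        ,   1.        ]]), 'k1': -0.017067931576435116, 'rvec': array([ 1.36104231,  2.16849849, -0.92921197]), 'tvec': array([ 222.00239123, -205.78439332, 1503.40616608])}
side {'camera_matrix': array([[515.78675246,   0.        , 319.74851855],
       [  0.        , 515.78675246, 208.81697972],
       [  0.        ,   0.        ,   1.        ]]), 'k1': -0.10831977719969128, 'rvec': array([ 2.10721385, -0.34450512,  0.20733214]), 'tvec': array([-456.77371486,  207.74836341, 1184.0981318 ])}
wrist {'camera_matrix': array([[310.36929167,   0.        , 315.1274498 ],
       [  0.        , 310.36929167, 201.7467009 ],
       [  0.        ,   0.        ,   1.        ]]), 'k1': -0.0605836218507004, 'rvec': array([-2.3481882 , -1.73618038, -0.23033627]), 'tvec': array([-623.38204858,  -30.99564065,  389.00180944])}
```

View pics/scene0.png

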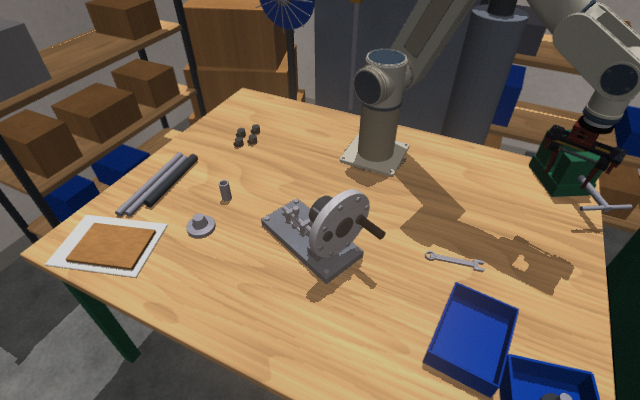

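View pics/side0.png

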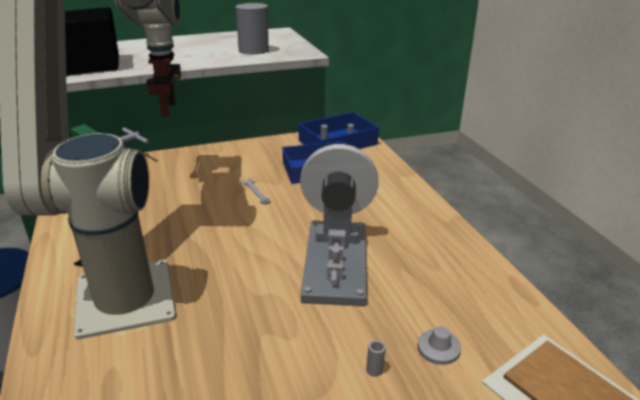

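View pics/wrist0.png

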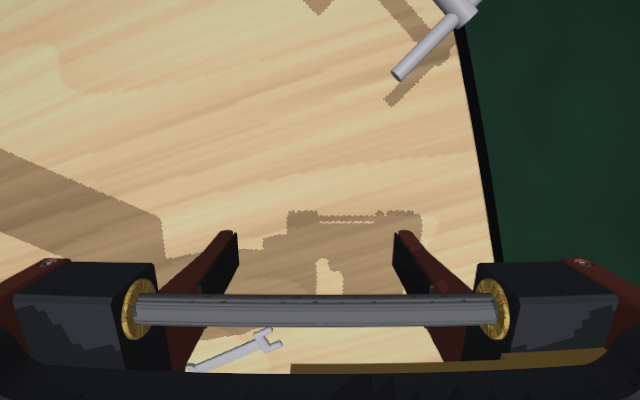

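```bash
python3 - <<'E'
import cv2
a=cv2.imread("pics/scene0.png")[170:300,240:410]; cv2.imwrite("pics/scene0z.png",cv2.resize(a,None,fx=4.5,fy=4.5,interpolation=cv2.INTER_CUBIC))
a=cv2.imread("pics/side0.png")[135:310,270:410]; cv2.imwrite("pics/side0z.png",cv2.resize(a,None,fx=3.4,fy=3.4,interpolation=cv2.INTER_CUBIC))
E
```

```text
(no output)
```

View pics/scene0z.png

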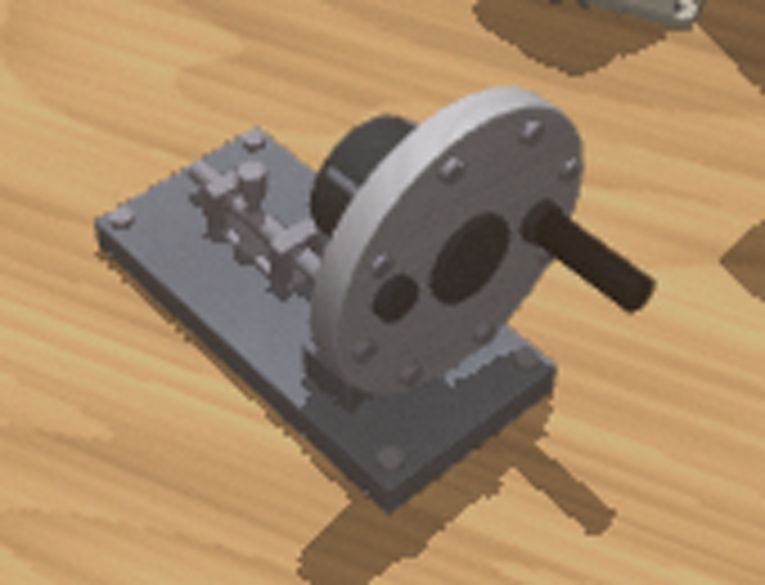

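View pics/side0z.png

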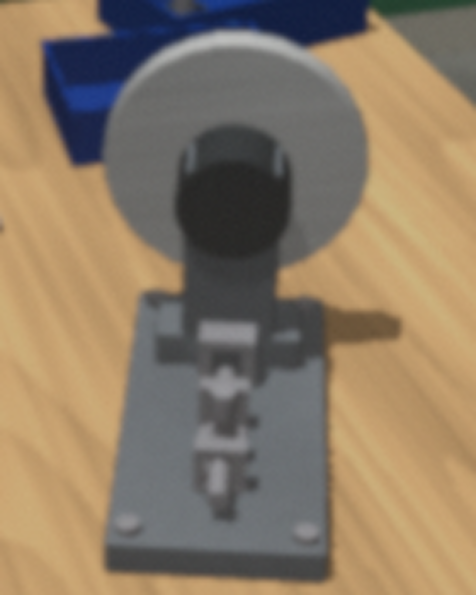

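```bash
cat > h.py <<'E'
import numpy as np, cv2
from scipy.optimize import least_squares
from scipy.spatial.transform import Rotation as R
def proj(P,i):
    P=np.atleast_2d(P).astype(float); C=P@cv2.Rodrigues(np.asarray(i['rvec']))[0].T+np.asarray(i['tvec']).ravel()
    s=C[:,:2]/C[:,2:]; s=s*(1+i['k1']*(s**2).sum(1,keepdims=True)); K=i['camera_matrix']
    return s*[K[0,0],K[1,1]]+K[:2,2]
def S2W(P,p):
    c,s=np.cos(p[2]),np.sin(p[2]); P=np.atleast_2d(P).astype(float)
    return np.c_[p[0]+c*P[:,0]-s*P[:,1],p[1]+s*P[:,0]+c*P[:,1],P[:,2]]
E
cat > fit.py <<'E'
from h import *
from workcell import imaging
I={n:imaging.camera_info(n) for n in("scene","side")}
def feats(q,b):
    h=lambda y:[60*np.sin(q),y,170+60*np.cos(q)]
    return [("scene",[75,-280,28],(98,228)),("scene",[-75,-280,28],(256,130)),("scene",[-75,30,28],(554,368)),("scene",[75,30,28],(389,488)),
    ("scene",[75,30,0],(388,512)),("scene",[75,-280,0],(98,250)),
    ("scene",[0,-200+b,94],(251,170)),("scene",h(96),(640,292)),("scene",h(20),(540,222)),
    ("side",[-75,-280,28],(106,549)),("side",[75,-280,28],(329,555)),("side",[75,30,28],(322,302)),("side",[-75,-280,0],(106,572)),("side",[75,-280,0],(329,579)),
    ("side",[0,-200+b,94],(225,380)),("side",[-100,0,170],(104,160)),("side",[100,0,170],(368,160))]
def px(n,z): return np.array([240+z[0]/4.5,170+z[1]/4.5]) if n=="scene" else np.array([270+z[0]/3.4,135+z[1]/3.4])
def res(p): return np.concatenate([proj(S2W(P,p),I[n])[0]-px(n,z) for n,P,z in feats(p[3],p[4])])
best=None
for y in np.arange(-3,3,.7):
    r=least_squares(res,[550,0,y,0.5,5],loss='soft_l1')
    if best is None or r.cost<best.cost: best=r
print(best.x,best.cost); 
for f,e in zip(feats(0,0),best.fun.reshape(-1,2)): print(f[0],np.round(f[1]),e.round(1))
E
python3 fit.py
```

```text
[562.98889925  88.32058113  -6.66814625 123.96274582  14.88765071] 13.050302930615633
scene [  75 -280   28] [-2.4 -1.6]
scene [ -75 -280   28] [-1.1 -1.3]
scene [-75  30  28] [ 0.3 -1.2]
scene [75 30 28] [-0.6  0.7]
scene [75 30  0] [-0.5  1.3]
scene [  75 -280    0] [-1.4 -0.4]
scene [   0 -200   94] [-0.   0.8]
scene [  0.  96. 230.] [-0.   0.1]
scene [  0.  20. 230.] [ 0.6 -0. ]
side [ -75 -280   28] [-0.3 -2.4]
side [  75 -280   28] [ 0.5 -1.3]
side [75 30 28] [-0.  -2.2]
side [ -75 -280    0] [-0.2  0.1]
side [  75 -280    0] [-0.3  0.9]
side [   0 -200   94] [-0.2  0.4]
side [-100    0  170] [-0.6 -2.9]
side [100   0 170] [-0.4  0. ]
```

```bash
cat > go.py <<'E'
import sys
from h import *
from workcell import ctrl
# p stand pose file
p=np.array(eval(open('pose.txt').read()))
def st():
    o=ctrl.get_obs(); return o,R.from_rotvec(o['orientation'])
def rep(sp=None):
    o,r=st(); M=r.as_matrix()
    c,s=np.cos(p[2]),np.sin(p[2]); A=np.array([[c,s],[-s,c]])
    d=o['ee_pos']-[p[0],p[1],0]; S=np.r_[A@d[:2],d[2]]
    F=np.r_[A@o['ft_force'][:2],o['ft_force'][2]]
    ydir=M[:,1]; X=np.array([c,s,0]); 
    e=np.arctan2(X@M[:,0],X@M[:,1]) # turn about tool z to align tool y with +-X
    e=(e+np.pi/2)%np.pi-np.pi/2
    print('t',round(o['t'],2),'world',o['ee_pos'].round(1),'stand',S.round(1),'Fst',F.round(1),'w',o['width'].round(1),'q6',o['qpos'][5].round(2))
    print(' toolx(stand)',np.r_[A@M[:2,0],M[2,0]].round(3),'tooly',np.r_[A@M[:2,1],M[2,1]].round(3),'z',M[:,2].round(3),'turn to align',-e.round(3))
    if sp is not None:
        w=S2W([sp],p)[0]; dl=M.T@(w-o['ee_pos']); print(' to',sp,'tool mm',dl.round(1),'units',(dl/50).round(3))
if __name__=="__main__":
    rep([float(v) for v in sys.argv[1:4]] if len(sys.argv)>3 else None)
E
echo "[563,88.3,-0.385]">pose.txt; python3 go.py 0 -190 400
```

```text
Traceback (most recent call last):
  File "go.py", line 21, in <module>
    rep([float(v) for v in sys.argv[1:4]] if len(sys.argv)>3 else None)
    ~~~^^^^^^^^^^^^^^^^^^^^^^^^^^^^^^^^^^^^^^^^^^^^^^^^^^^^^^^^^^^^^^^^
  File "go.py", line 16, in rep
    print('t',round(o['t'],2),'world',o['ee_pos'].round(1),'stand',S.round(1),'Fst',F.round(1),'w',o['width'].round(1),'q6',o['qpos'][5].round(2))
                                                                                                   ^^^^^^^^^^^^^^^^
AttributeError: 'float' object has no attribute 'round'
```

```bash
sed -i "s/o\['width'\].round(1)/round(o['width'],1)/" go.py; python3 go.py 0 -190 400;  python3 -m crank '[{"travel":[0,0,-1],"turn":0},{"travel":[0,0,-1],"turn":0},{"travel":[0,0,-1],"turn":0},{"travel":[0,0,-1],"turn":0}]'; python3 go.py 0 -190 400
```

```text
t 0.15 world [183.2 597.1 207. ] stand [-543.1  328.9  207. ] Fst [-0.8  0.1 -0. ] w 88.0 q6 -0.02
 toolx(stand) [-0.996 -0.087  0.   ] tooly [-0.087  0.996 -0.001] z [-0.    -0.001 -1.   ] turn to align -1.484
 to [0.0, -190.0, 400.0] tool mm [-495.8 -564.5 -192.4] units [ -9.916 -11.289  -3.848]
t: 0.55
ee_pos: [181.9, 593.1, 402.0]
orientation: [-0.466, -3.103, 0.035]
ft_force: [-0.1, 0.9, -0.1]
width: 87.9
t 0.55 world [181.9 593.1 402. ] stand [-542.7  324.7  402. ] Fst [-0.4  0.8 -0.1] w 87.9 q6 -0.02
 toolx(stand) [-0.996 -0.087  0.   ] tooly [-0.087  0.996 -0.023] z [-0.007 -0.022 -1.   ] turn to align -1.484
 to [0.0, -190.0, 400.0] tool mm [-495.9 -559.8   14.5] units [ -9.917 -11.196   0.29 ]
```

```bash
python3 -m crank '[{"travel":[-0.62,-0.7,0],"turn":0},{"travel":[-0.62,-0.7,0],"turn":0},{"travel":[-0.62,-0.7,0],"turn":0},{"travel":[-0.62,-0.7,0],"turn":0},{"travel":[-0.62,-0.7,0],"turn":0},{"travel":[-0.62,-0.7,0],"turn":0},{"travel":[-0.62,-0.7,0],"turn":0},{"travel":[-0.62,-0.7,0],"turn":0},{"travel":[-0.62,-0.7,0],"turn":0},{"travel":[-0.62,-0.7,0],"turn":0},{"travel":[-0.62,-0.7,0],"turn":0}]'; python3 go.py 0 -190 400
```

```text
t: 1.65
ee_pos: [400.3, 115.8, 413.9]
orientation: [0.449, 3.108, -0.008]
ft_force: [1.6, 0.5, -0.1]
width: 87.8
t 1.65 world [400.3 115.8 413.9] stand [-161.2  -35.6  413.9] Fst [ 1.3  1.1 -0.1] w 87.8 q6 -1.03
 toolx(stand) [-0.995 -0.098 -0.002] tooly [-0.098  0.995 -0.005] z [ 0.001 -0.005 -1.   ] turn to align -1.473
 to [0.0, -190.0, 400.0] tool mm [-145.3 -169.3   15.1] units [-2.905 -3.386  0.303]
```

```bash
python3 -m crank '[{"travel":[0,0,0],"turn":1},{"travel":[0,0,0],"turn":1},{"travel":[0,0,0],"turn":1},{"travel":[0,0,0],"turn":1},{"travel":[0,0,0],"turn":1},{"travel":[0,0,0],"turn":1},{"travel":[0,0,0],"turn":1},{"travel":[0,0,0],"turn":1},{"travel":[0,0,0],"turn":1},{"travel":[0,0,0],"turn":1},{"travel":[0,0,0],"turn":1},{"travel":[0,0,0],"turn":1},{"travel":[0,0,0],"turn":1},{"travel":[0,0,0],"turn":1},{"travel":[0,0,0],"turn":1},{"travel":[0,0,0],"turn":1}]'; python3 go.py 0 -190 300
```

```text
t: 3.25
ee_pos: [399.1, 106.9, 410.6]
orientation: [2.611, 1.74, -0.014]
ft_force: [0.2, 0.4, 1.1]
width: 87.8
t 3.25 world [399.1 106.9 410.6] stand [-158.9  -44.3  410.6] Fst [0.  0.4 1.1] w 87.8 q6 0.63
 toolx(stand) [ 0.01  1.   -0.01] tooly [ 1.    -0.01  -0.002] z [-0.005 -0.008 -1.   ] turn to align -0.01
 to [0.0, -190.0, 300.0] tool mm [-143.   160.5  111.7] units [-2.86   3.211  2.234]
```

```bash
python3 -m crank '[{"travel":[-0.6,0.65,0.3],"turn":0},{"travel":[-0.6,0.65,0.3],"turn":0},{"travel":[-0.6,0.65,0.3],"turn":0},{"travel":[-0.6,0.65,0.3],"turn":0},{"travel":[-0.4,0.5,0.4],"turn":-0.1},{"travel":[0,0,0],"turn":0}]'; python3 go.py 0 -190 200; python3 - <<'E'
from workcell import ctrl, imaging
import cv2,pickle
i=imaging.camera_info("wrist"); cv2.imwrite("pics/w1.png",imaging.get_image("wrist")); pickle.dump(i,open("w1.pkl","wb"))
E
```

```text
t: 3.85
ee_pos: [490.5, -87.5, 329.0]
orientation: [2.6, 1.757, -0.009]
ft_force: [-0.6, 0.5, -0.4]
width: 87.9
t 3.85 world [490.5 -87.5 329. ] stand [  -1.1 -190.2  329. ] Fst [-0.7  0.3 -0.4] w 87.9 q6 0.19
 toolx(stand) [-0.003  1.    -0.007] tooly [1.    0.003 0.   ] z [-0.002 -0.007 -1.   ] turn to align 0.003
 to [0.0, -190.0, 200.0] tool mm [  1.1   1.1 129. ] units [0.022 0.022 2.581]
```

View pics/w1.png

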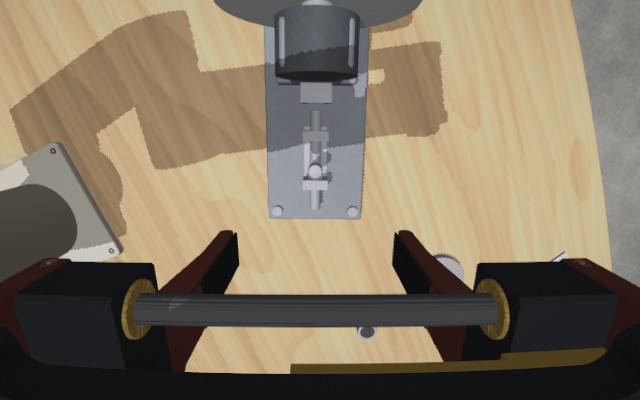

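```bash
python3 - <<'E'
import cv2
a=cv2.imread("pics/w1.png")[0:225,200:440]; cv2.imwrite("pics/w1z.png",cv2.resize(a,None,fx=2.6,fy=2.6,interpolation=cv2.INTER_CUBIC))
a=cv2.imread("pics/w1.png")[100:225,255:375]; cv2.imwrite("pics/w1zz.png",cv2.resize(a,None,fx=4.5,fy=4.5,interpolation=cv2.INTER_CUBIC))
E
```

```text
(no output)
```

View pics/w1zz.png

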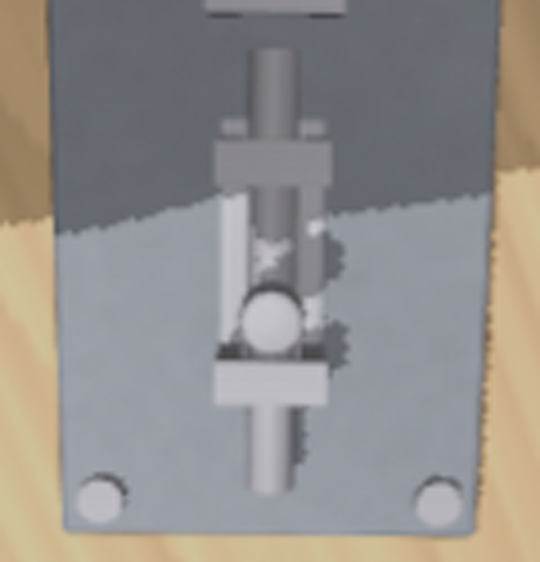

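```bash
python3 - <<'E'
exec(open('fit.py').read().split("best=None")[0])
import pickle
I["wrist"]=pickle.load(open("w1.pkl","rb"))
px0=px
def px(n,z): return np.array([255+z[0]/4.5,100+z[1]/4.5]) if n=="wrist" else px0(n,z)
W=[("wrist",[-75,-280,28],(65,532)),("wrist",[75,-280,28],(474,534)),("wrist",[0,-215,65],(271,382)),("wrist",[0,-145,65],(273,162))]
def allf(p): return [f+(.5,) for f in feats(p[3],p[4])]+[f+(3,) for f in W]+[("wrist",[0,-200+p[4],94],(272,322),3)]
def res(p): return np.concatenate([w*(proj(S2W(P,p),I[n])[0]-px(n,z)) for n,P,z,w in allf(p)])
r=least_squares(res,[563,88,-.385,-1.7,12],loss='soft_l1')
print(r.x)
for f,e in zip(allf(r.x),r.fun.reshape(-1,2)): print(f[0],np.round(f[1]),(e/f[3]).round(1))
E
```

```text
[ 5.62420116e+02  8.82299751e+01 -3.88660740e-01 -1.70573657e+00
  9.35021321e+00]
scene [  75 -280   28] [-2.1 -1.9]
scene [ -75 -280   28] [-0.7 -1.5]
scene [-75  30  28] [ 0.4 -1.3]
scene [75 30 28] [-0.6  0.5]
scene [75 30  0] [-0.5  1.1]
scene [  75 -280    0] [-1.1 -0.7]
scene [   0. -191.   94.] [-0.9 -0.4]
scene [-59.  96. 162.] [-0.   0.2]
scene [-59.  20. 162.] [ 0.7 -0. ]
side [ -75 -280   28] [-1.  -2.4]
side [  75 -280   28] [-0.2 -1.1]
side [75 30 28] [-0.2 -2.1]
side [ -75 -280    0] [-0.9  0. ]
side [  75 -280    0] [-1.   1.1]
side [   0. -191.   94.] [-0.8  1.9]
side [-100    0  170] [-0.8 -2.9]
side [100   0 170] [-0.6  0.1]
wrist [ -75 -280   28] [-0.6  0.5]
wrist [  75 -280   28] [0.9 0.6]
wrist [   0 -215   65] [ 0.1 -0.2]
wrist [   0 -145   65] [-0.  -0.4]
wrist [   0. -191.   94.] [-0. -0.]
```

```bash
echo "[562.4,88.2,-0.3887]">pose.txt; python3 go.py 0 -191 86;  python3 -m crank '[{"travel":[0,0.04,0.9],"turn":0},{"travel":[0,0,0.9],"turn":0},{"travel":[0,0,0.9],"turn":0},{"travel":[0,0,0.9],"turn":0},{"travel":[0,0,0],"turn":0}]' -0.2; python3 go.py 0 -191 86
```

```text
t 3.9 world [490.4 -86.4 330.3] stand [  -0.5 -188.9  330.3] Fst [-0.3  0.2  0.6] w 88.0 q6 0.19
 toolx(stand) [-0.007  1.    -0.006] tooly [1.    0.007 0.001] z [-0.001 -0.006 -1.   ] turn to align 0.007
 to [0.0, -191.0, 86.0] tool mm [-6.000e-01  2.000e-01  2.443e+02] units [-1.200e-02  4.000e-03  4.886e+00]
t: 4.4
ee_pos: [495.4, -85.4, 150.8]
orientation: [2.593, 1.754, 0.006]
ft_force: [-0.5, -0.3, 0.3]
width: 51.6
t 4.4 world [495.4 -85.4 150.8] stand [   3.8 -186.   150.8] Fst [-0.3 -0.5  0.3] w 51.6 q6 0.19
 toolx(stand) [-0.008  1.    -0.003] tooly [1.    0.008 0.011] z [ 0.009 -0.007 -1.   ] turn to align 0.008
 to [0.0, -191.0, 86.0] tool mm [-4.7 -4.5 64.8] units [-0.095 -0.091  1.296]
```

```bash
python3 -m crank '[{"travel":[-0.05,-0.05,0.4],"turn":0.08},{"travel":[-0.03,-0.03,0.4],"turn":0},{"travel":[0,0,0.3],"turn":0},{"travel":[0,0,0],"turn":0}]'; python3 go.py 0 -191 86; python3 - <<'E'
from workcell import ctrl, imaging
import cv2
cv2.imwrite("pics/w2.png",imaging.get_image("wrist"))
E
```

```text
t: 4.8
ee_pos: [495.6, -85.8, 102.9]
orientation: [2.593, 1.744, 0.016]
ft_force: [0.5, 0.1, -0.1]
width: 34.9
t 4.8 world [495.6 -85.8 102.9] stand [   4.1 -186.4  102.9] Fst [ 0.4  0.3 -0.1] w 34.9 q6 0.2
 toolx(stand) [-0.002  1.    -0.001] tooly [1.    0.002 0.019] z [ 0.018 -0.008 -1.   ] turn to align 0.002
 to [0.0, -191.0, 86.0] tool mm [-4.6 -4.5 16.8] units [-0.092 -0.089  0.336]
```

View pics/w2.png

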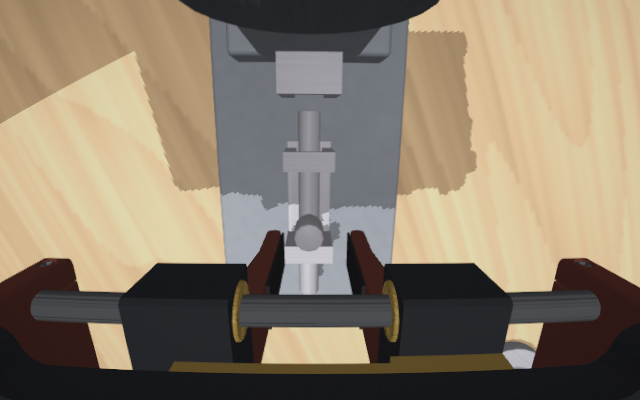

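```bash
python3 -m crank '[{"travel":[-0.09,-0.1,0],"turn":0},{"travel":[0,0,0],"turn":0}]'; python3 go.py 0 -191 86
```

```text
t: 5.05
ee_pos: [492.1, -88.3, 107.6]
orientation: [2.588, 1.743, 0.024]
ft_force: [-1.2, -0.0, -0.2]
width: 35.5
t 5.05 world [492.1 -88.3 107.6] stand [   1.8 -190.   107.6] Fst [-1.1 -0.5 -0.2] w 35.5 q6 0.19
 toolx(stand) [-0.003  1.     0.001] tooly [1.    0.003 0.027] z [ 0.025 -0.009 -1.   ] turn to align 0.003
 to [0.0, -191.0, 86.0] tool mm [-1.  -2.4 21.5] units [-0.021 -0.048  0.431]
```

```bash
python3 -m crank '[{"travel":[-0.02,-0.06,0.25],"turn":0},{"travel":[0,0,0.2],"turn":0},{"travel":[0,0,0],"turn":0}]'; python3 go.py 0 -191 86
```

```text
t: 5.35
ee_pos: [490.6, -88.6, 85.8]
orientation: [2.585, 1.741, 0.029]
ft_force: [-0.9, 0.2, -0.4]
width: 35.3
t 5.35 world [490.6 -88.6  85.8] stand [   0.6 -190.8   85.8] Fst [-0.9 -0.1 -0.4] w 35.3 q6 0.19
 toolx(stand) [-0.003  1.     0.002] tooly [1.    0.003 0.031] z [ 0.029 -0.01  -1.   ] turn to align 0.003
 to [0.0, -191.0, 86.0] tool mm [-0.2 -0.6 -0.3] units [-0.004 -0.012 -0.005]
```

Close on the knob.

```bash
python3 -m crank '[{"travel":[0,0,0],"turn":0},{"travel":[0,0,0],"turn":0},{"travel":[0,0,0],"turn":0},{"travel":[0,0,0],"turn":0},{"travel":[0,0,0],"turn":0}]' -1; python3 go.py 0 -160 86
```

```text
t: 5.85
ee_pos: [490.4, -88.6, 85.0]
orientation: [2.587, 1.741, 0.027]
ft_force: [0.2, 0.2, 0.0]
width: 0.8
t 5.85 world [490.4 -88.6  85. ] stand [   0.4 -190.9   85. ] Fst [0.1 0.3 0. ] w 0.8 q6 0.19
 toolx(stand) [-0.003  1.     0.001] tooly [1.    0.003 0.029] z [ 0.028 -0.01  -1.   ] turn to align 0.003
 to [0.0, -160.0, 86.0] tool mm [30.9 -0.2 -1. ] units [ 0.619 -0.005 -0.02 ]
```

```bash
python3 - <<'E'
from workcell import ctrl, imaging
import cv2,pickle
pickle.dump(imaging.camera_info("wrist"),open("w3.pkl","wb"))
cv2.imwrite("pics/w3.png",imaging.get_image("wrist"))
a=imaging.get_image("side"); cv2.imwrite("pics/s3.png",cv2.resize(a[130:310,260:420],None,fx=3.3,fy=3.3,interpolation=cv2.INTER_CUBIC))
E
```

```text
(no output)
```

View pics/w3.png

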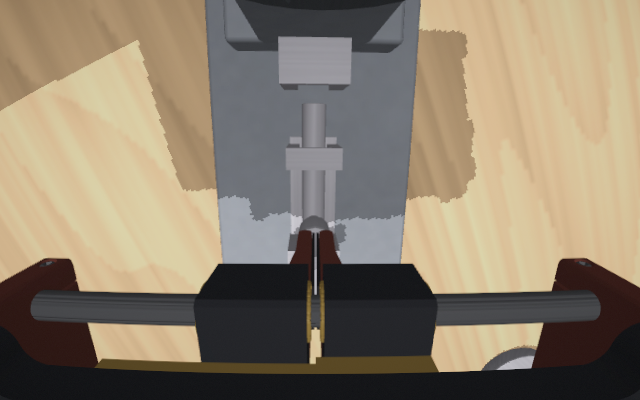

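View pics/s3.png

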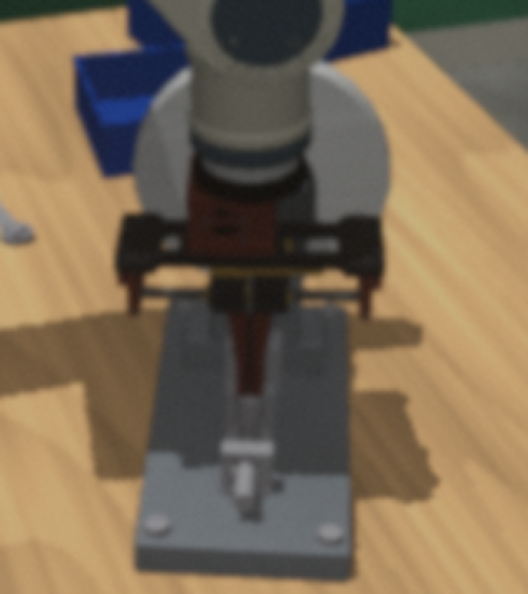

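```bash
python3 - <<'E'
from h import *
import pickle
i=pickle.load(open("w3.pkl","rb")); p=np.array([562.4,88.2,-.3887])
for P in [[0,-145,65],[0,-215,65],[0,-190,94],[0,-180,94],[0,-170,94],[0,-160,94],[-75,-79,28],[75,-145,28],[0,-190.9,85-17],[0,-190.9,85-17+10]]: print(P,proj(S2W([P],p),i).round(0))
M=cv2.Rodrigues(i['rvec'])[0]; print('cam pos',-M.T@i['tvec'])
E
python3 - <<'E'
import cv2
a=cv2.imread("pics/w3.png")[20:270,200:430]; cv2.imwrite("pics/w3z.png",cv2.resize(a,None,fx=2.4,fy=2.4,interpolation=cv2.INTER_CUBIC))
E
```

```text
[0, -145, 65] [[314. 158.]]
[0, -215, 65] [[314. 259.]]
[0, -190, 94] [[316. 242.]]
[0, -180, 94] [[316. 225.]]
[0, -170, 94] [[316. 208.]]
[0, -160, 94] [[316. 191.]]
[-75, -79, 28] [[206.  58.]]
[75, -145, 28] [[412. 152.]]
[0, -190.9, 68] [[314. 228.]]
[0, -190.9, 78] [[315. 233.]]
cam pos [511.58699807 -21.91140341 261.60786395]
```

View pics/w3z.png

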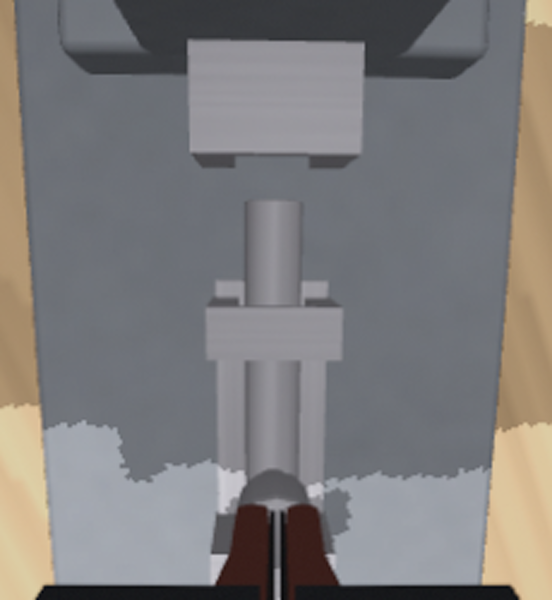

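```bash
python3 - <<'E'
from h import *
from workcell import imaging,ctrl
i=imaging.camera_info("side"); p=np.array([562.4,88.2,-.3887])
for P in [[0,-190.9,68],[0,-201,68],[0,-190.9,94],[0,-182,94],[0,-201,94],[0,-201,70],[0,-191,94],[0,-170,94],[0,-215,65],[0,-145,65]]: 
  q=proj(S2W([P],p),i)[0]; print(P,q.round(1),((q-[260,130])*3.3).round(0))
i=imaging.camera_info("wrist"); o=ctrl.get_obs(); r=R.from_rotvec(o['orientation']).as_matrix()
M=cv2.Rodrigues(i['rvec'])[0]; print('cam in tool',r.T@(-M.T@i['tvec']-o['ee_pos'])); print((M@r).round(3))
a=cv2.imread("pics/s3.png")
E
python3 - <<'E'
import cv2
a=cv2.imread("pics/s3.png")[330:540,170:340]; cv2.imwrite("pics/s3z.png",cv2.resize(a,None,fx=2.7,fy=2.7,interpolation=cv2.INTER_CUBIC))
E
```

```text
[0, -190.9, 68] [335.1 257.6] [248. 421.]
[0, -201, 68] [335.  260.2] [247. 430.]
[0, -190.9, 94] [335.4 248.7] [249. 392.]
[0, -182, 94] [335.5 246.5] [249. 384.]
[0, -201, 94] [335.3 251.3] [248. 400.]
[0, -201, 70] [335.  259.5] [247. 427.]
[0, -191, 94] [335.4 248.7] [249. 392.]
[0, -170, 94] [335.7 243.5] [250. 374.]
[0, -215, 65] [334.7 264.9] [247. 445.]
[0, -145, 65] [335.7 247.1] [250. 387.]
cam in tool [  70.04577193   -0.28459933 -176.63092644]
[[ 0.     1.     0.001]
 [-0.965  0.    -0.26 ]
 [-0.26  -0.001  0.965]]
```

View pics/s3z.png

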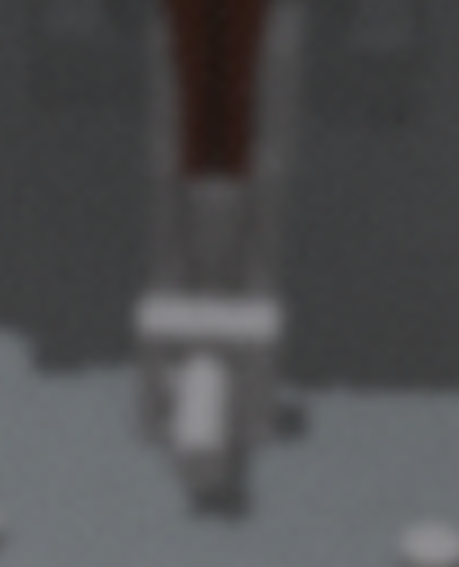

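```bash
python3 - <<'E'
from h import *
from workcell import imaging,ctrl
i=imaging.camera_info("scene"); p=np.array([562.4,88.2,-.3887])
a=imaging.get_image("scene")[150:290,220:390]
cv2.imwrite("pics/c3.png",cv2.resize(a,None,fx=4.2,fy=4.2,interpolation=cv2.INTER_CUBIC))
o=ctrl.get_obs(); r=R.from_rotvec(o['orientation']).as_matrix()
for P in [[0,0,17],[10,0,17],[10,0,-10],[0,0,-10]]:
  print(P,((proj(o['ee_pos']+r@P,i)[0]-[220,150])*4.2).round(0))
for P in [[0,-191,94],[0,-191,70]]:
  print(P,((proj(S2W(P,p),i)[0]-[220,150])*4.2).round(0))
E
```

```text
[0, 0, 17] [315. 267.]
[10, 0, 17] [324. 274.]
[10, 0, -10] [323. 247.]
[0, 0, -10] [314. 240.]
[0, -191, 94] [314. 241.]
[0, -191, 70] [315. 264.]
```

View pics/c3.png

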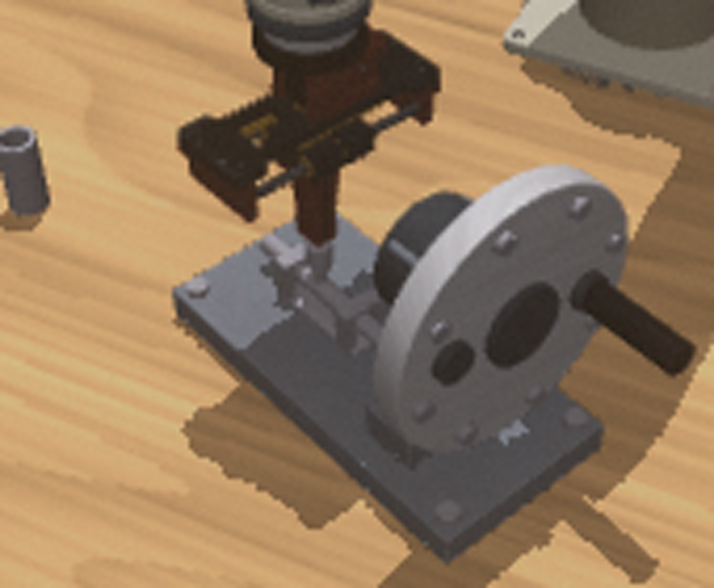

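```bash
python3 -m crank '[{"travel":[0,0,0],"turn":0},{"travel":[0,0,0],"turn":0},{"travel":[0,0,0],"turn":0},{"travel":[0,0,0.15],"turn":0},{"travel":[0,0,0.15],"turn":0},{"travel":[0,0,0],"turn":0}]' -0.1; python3 go.py 0 -191 60; python3 - <<'E'
from h import *
from workcell import imaging,ctrl
a=imaging.get_image("scene")[150:290,220:390]
cv2.imwrite("pics/c4.png",cv2.resize(a,None,fx=4.2,fy=4.2,interpolation=cv2.INTER_CUBIC))
cv2.imwrite("pics/w4.png",imaging.get_image("wrist"))
E
```

```text
t: 6.6
ee_pos: [490.9, -88.8, 68.9]
orientation: [2.586, 1.741, 0.028]
ft_force: [-0.7, -0.0, -0.5]
width: 39.2
t 6.6 world [490.9 -88.8  68.9] stand [   0.9 -190.9   68.9] Fst [-0.7 -0.3 -0.5] w 39.2 q6 0.19
 toolx(stand) [-0.003  1.     0.001] tooly [1.    0.003 0.03 ] z [ 0.028 -0.01  -1.   ] turn to align 0.003
 to [0.0, -191.0, 60.0] tool mm [-0.1 -1.2  8.9] units [-0.003 -0.024  0.178]
```

View pics/c4.png

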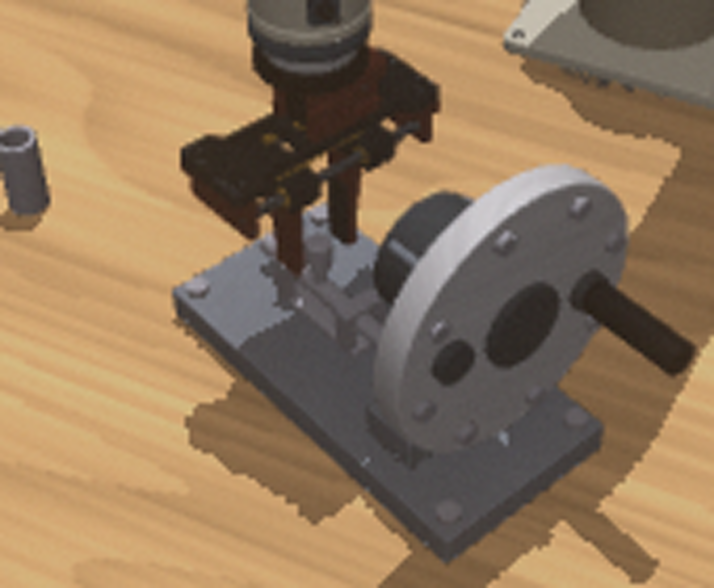

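View pics/w4.png

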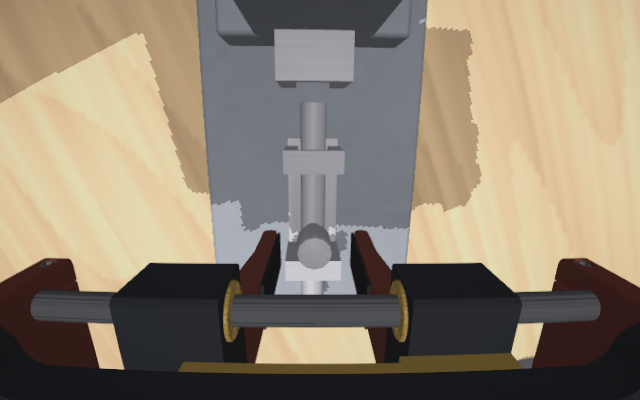

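```bash
python3 -m crank '[{"travel":[0,-0.02,0.16],"turn":0},{"travel":[0,0,0],"turn":0}]'; python3 go.py 0 -191 60; python3 -m crank '[{"travel":[0,0,0],"turn":0},{"travel":[0,0,0],"turn":0},{"travel":[0,0,0],"turn":0},{"travel":[0,0,0],"turn":0},{"travel":[0,0,0],"turn":0}]' -1; python3 go.py 0 -160 60
```

```text
t: 6.9
ee_pos: [490.6, -88.6, 61.0]
orientation: [2.586, 1.74, 0.029]
ft_force: [0.0, -0.2, -0.5]
width: 39.7
t 6.9 world [490.6 -88.6  61. ] stand [   0.6 -190.8   61. ] Fst [ 0.1 -0.1 -0.5] w 39.7 q6 0.19
 toolx(stand) [-0.003  1.     0.002] tooly [1.    0.003 0.031] z [ 0.029 -0.01  -1.   ] turn to align 0.003
 to [0.0, -191.0, 60.0] tool mm [-0.2 -0.6  1. ] units [-0.005 -0.012  0.02 ]
t: 7.4
ee_pos: [490.6, -88.5, 60.9]
orientation: [2.586, 1.741, 0.029]
ft_force: [-0.3, -0.4, -2.8]
width: 19.2
t 7.4 world [490.6 -88.5  60.9] stand [   0.6 -190.8   60.9] Fst [-0.1 -0.5 -2.8] w 19.2 q6 0.19
 toolx(stand) [-0.003  1.     0.002] tooly [1.    0.003 0.031] z [ 0.029 -0.01  -1.   ] turn to align 0.003
 to [0.0, -160.0, 60.0] tool mm [30.8 -0.5  0.9] units [ 0.615 -0.01   0.018]
```

```bash
python3 -m crank '[{"travel":[0.15,0,0],"turn":0},{"travel":[0.15,0,0],"turn":0},{"travel":[0.15,0,0],"turn":0},{"travel":[0.15,0,0],"turn":0},{"travel":[0,0,0],"turn":0}]'; python3 go.py 0 -160 60
```

```text
t: 7.9
ee_pos: [502.4, -59.9, 60.9]
orientation: [2.583, 1.742, 0.025]
ft_force: [-1.4, -11.3, -0.6]
width: 19.1
t 7.9 world [502.4 -59.9  60.9] stand [   0.6 -159.8   60.9] Fst [  3.  -11.   -0.6] w 19.1 q6 0.26
 toolx(stand) [-0.004  1.    -0.001] tooly [1.    0.004 0.03 ] z [ 0.028 -0.013 -1.   ] turn to align 0.004
 to [0.0, -160.0, 60.0] tool mm [-0.2 -0.6  0.8] units [-0.004 -0.013  0.017]
```

```bash
python3 -m crank '[{"travel":[0.06,0,0],"turn":0},{"travel":[0.1,0,0],"turn":0}]'; python3 go.py 0 -160 60;  python3 -m crank '[{"travel":[0,0,0],"turn":0}]'; python3 go.py 0 -160 60; python3 - <<'E'
from h import *
from workcell import imaging,ctrl
cv2.imwrite("pics/w5.png",imaging.get_image("wrist"))
E
```

```text
t: 8.1
ee_pos: [503.2, -57.7, 60.8]
orientation: [2.573, 1.747, 0.009]
ft_force: [-5.5, -30.1, -0.1]
width: 19.3
t 8.1 world [503.2 -57.7  60.8] stand [   0.5 -157.4   60.8] Fst [  6.3 -29.9  -0.1] w 19.3 q6 0.28
 toolx(stand) [-0.011  1.    -0.012] tooly [1.    0.011 0.029] z [ 0.022 -0.022 -0.999] turn to align 0.011
 to [0.0, -160.0, 60.0] tool mm [-2.6 -0.5  0.8] units [-0.051 -0.011  0.016]
t: 8.2
ee_pos: [503.1, -58.1, 60.8]
orientation: [2.573, 1.746, 0.008]
ft_force: [1.6, 1.3, -2.5]
width: 19.4
t 8.2 world [503.1 -58.1  60.8] stand [   0.6 -157.9   60.8] Fst [ 1.   1.8 -2.5] w 19.4 q6 0.28
 toolx(stand) [-0.01   1.    -0.013] tooly [1.    0.011 0.029] z [ 0.022 -0.023 -0.999] turn to align 0.01
 to [0.0, -160.0, 60.0] tool mm [-2.1 -0.7  0.8] units [-0.042 -0.013  0.016]
```

View pics/w5.png

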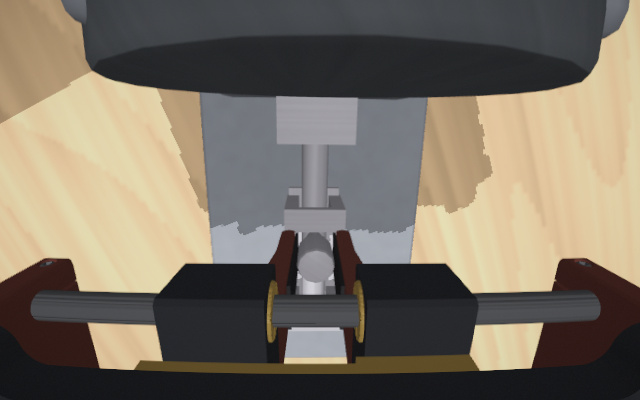

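```bash
python3 -m crank '[{"travel":[0,0,0],"turn":0},{"travel":[0,0,0],"turn":0},{"travel":[0,0,0],"turn":0},{"travel":[0,0,-0.3],"turn":0},{"travel":[0,0,-0.5],"turn":0},{"travel":[0,0,-1],"turn":0},{"travel":[0,0,-1],"turn":0},{"travel":[0,0,-1],"turn":0},{"travel":[0,0,-1],"turn":0},{"travel":[0,0,-1],"turn":0},{"travel":[0,0,-1],"turn":0},{"travel":[0,0,-1],"turn":0}]' -0.2; python3 go.py -59 72 300;python3 - <<'E'
from h import *
from workcell import imaging,ctrl
import pickle
pickle.dump(imaging.camera_info("wrist"),open("w6.pkl","wb"))
cv2.imwrite("pics/w6.png",imaging.get_image("wrist"))
E
```

```text
t: 9.45
ee_pos: [491.5, -43.3, 449.9]
orientation: [2.579, 1.76, -0.001]
ft_force: [0.4, -0.9, -0.3]
width: 35.5
t 9.45 world [491.5 -43.3 449.9] stand [ -15.8 -148.6  449.9] Fst [ 0.7 -0.7 -0.3] w 35.5 q6 0.27
 toolx(stand) [-0.015  1.    -0.012] tooly [1.    0.016 0.016] z [ 0.01  -0.017 -1.   ] turn to align 0.015
 to [-59.0, 72.0, 300.0] tool mm [223.  -42.1 146.6] units [ 4.459 -0.842  2.932]
```

View pics/w6.png

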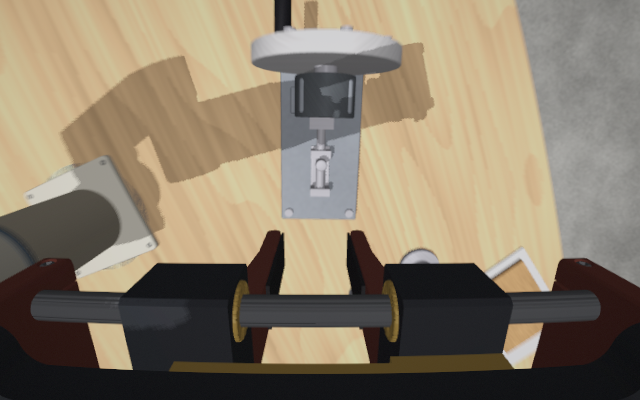

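```bash
python3 - <<'E'
from h import *
import pickle
i=pickle.load(open("w6.pkl","rb")); p=np.array([562.4,88.2,-.3887])
for P in [[0,-160,94],[0,-165,94],[0,-145,65],[0,-215,65]]: print(P,proj(S2W([P],p),i).round(0))
E
python3 -m crank '[{"travel":[0.8,-0.14,0],"turn":0.1},{"travel":[0.8,-0.14,0],"turn":0.05},{"travel":[0.8,-0.14,0],"turn":0},{"travel":[0.8,-0.14,0.1],"turn":0},{"travel":[0.8,-0.14,0.3],"turn":0},{"travel":[0.3,-0.05,0.3],"turn":0},{"travel":[0,0,0],"turn":0}]' 0; python3 go.py -59 72 300;python3 - <<'E'
from h import *
from workcell import imaging,ctrl
import pickle
pickle.dump(imaging.camera_info("wrist"),open("w7.pkl","wb"))
cv2.imwrite("pics/w7.png",imaging.get_image("wrist"))
E
```

```text
[0, -160, 94] [[321. 165.]]
[0, -165, 94] [[321. 168.]]
[0, -145, 65] [[321. 154.]]
[0, -215, 65] [[320. 192.]]
t: 10.2
ee_pos: [543.8, 178.7, 425.1]
orientation: [2.581, 1.731, 0.033]
ft_force: [-1.2, -0.1, -0.5]
width: 44.0
t 10.2 world [543.8 178.7 425.1] stand [-51.5  76.7 425.1] Fst [-1.  -0.5 -0.5] w 44.0 q6 0.7
 toolx(stand) [ 0.     1.    -0.001] tooly [ 0.999 -0.     0.039] z [ 0.036 -0.016 -0.999] turn to align -0.0
 to [-59.0, 72.0, 300.0] tool mm [ -4.5 -12.5 124.7] units [-0.091 -0.249  2.494]
```

View pics/w7.png

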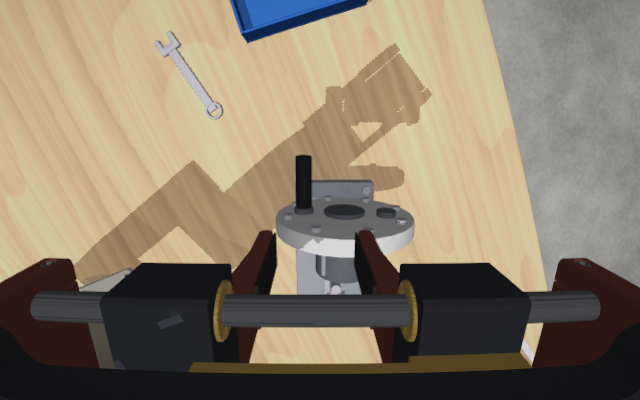

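```bash
python3 - <<'E'
from h import *
import pickle
i=pickle.load(open("w7.pkl","rb")); p=np.array([562.4,88.2,-.3887])
for q in (-1.6,-1.7,-1.8):
  for y in (96,72,20): print(q,y,proj(S2W([[60*np.sin(q),y,170+60*np.cos(q)]],p),i).round(0))
E
python3 - <<'E'
import cv2
a=cv2.imread("pics/w7.png")[135:275,250:430]; cv2.imwrite("pics/w7z.png",cv2.resize(a,None,fx=4,fy=4,interpolation=cv2.INTER_CUBIC))
E
```

```text
-1.6 96 [[302. 156.]]
-1.6 72 [[302. 173.]]
-1.6 20 [[303. 208.]]
-1.7 96 [[302. 155.]]
-1.7 72 [[303. 172.]]
-1.7 20 [[303. 207.]]
-1.8 96 [[303. 155.]]
-1.8 72 [[303. 171.]]
-1.8 20 [[304. 206.]]
```

View pics/w7z.png

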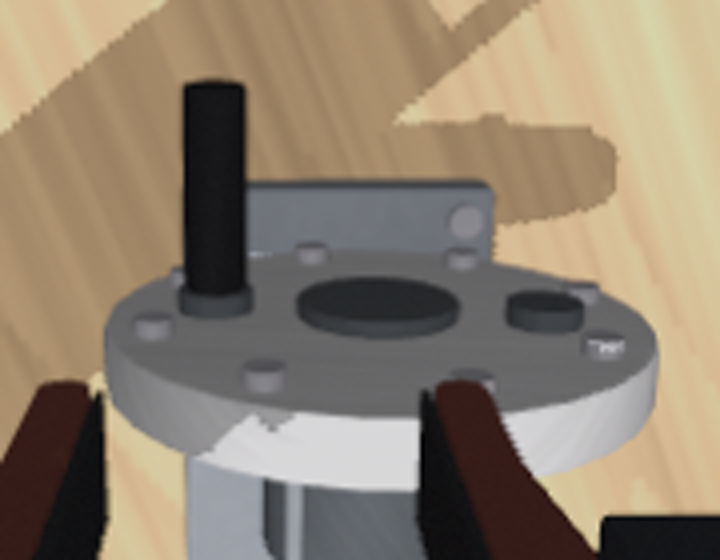

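```bash
python3 -m crank '[{"travel":[-0.09,-0.25,0.9],"turn":0},{"travel":[0,-0.03,0.9],"turn":0},{"travel":[0,-0.03,0.9],"turn":0},{"travel":[0,0,0.6],"turn":0},{"travel":[0,0,0],"turn":0}]'; python3 go.py -59.5 72 133
```

```text
t: 10.75
ee_pos: [536.3, 170.4, 262.0]
orientation: [2.582, 1.721, 0.048]
ft_force: [-0.8, 0.7, -0.3]
width: 44.2
t 10.75 world [536.3 170.4 262. ] stand [-55.3  66.2 262. ] Fst [-1.   0.3 -0.3] w 44.2 q6 0.71
 toolx(stand) [0.006 1.    0.004] tooly [ 0.999 -0.006  0.049] z [ 0.047 -0.015 -0.999] turn to align -0.006
 to [-59.5, 72.0, 133.0] tool mm [  5.2 -10.6 128.7] units [ 0.104 -0.211  2.574]
```

```bash
python3 -m crank '[{"travel":[0.1,-0.15,0.4],"turn":-0.06},{"travel":[0,0,0.6],"turn":0},{"travel":[0,0,0.3],"turn":0},{"travel":[0,0,0],"turn":0}]'; python3 go.py -58 72 133
```

```text
t: 11.15
ee_pos: [539.5, 173.6, 204.1]
orientation: [2.577, 1.72, 0.063]
ft_force: [-0.9, -0.5, 0.1]
width: 44.0
t 11.15 world [539.5 173.6 204.1] stand [-53.6  70.3 204.1] Fst [-0.6 -0.8  0.1] w 44.0 q6 0.72
 toolx(stand) [0.005 1.    0.01 ] tooly [ 0.998 -0.005  0.058] z [ 0.057 -0.013 -0.998] turn to align -0.005
 to [-58.0, 72.0, 133.0] tool mm [ 1.  -8.5 70.7] units [ 0.019 -0.171  1.414]
```

```bash
python3 -m crank '[{"travel":[0,-0.17,0],"turn":0},{"travel":[0,-0.04,0.4],"turn":0},{"travel":[0,-0.04,0.3],"turn":0},{"travel":[0,0,0],"turn":0}]'; python3 go.py -58 72 133;python3 - <<'E'
from h import *
from workcell import imaging,ctrl
cv2.imwrite("pics/w8.png",imaging.get_image("wrist"))
E
```

```text
t: 11.55
ee_pos: [533.8, 178.0, 176.9]
orientation: [2.576, 1.714, 0.081]
ft_force: [-1.6, 0.3, -0.1]
width: 44.1
t 11.55 world [533.8 178.  176.9] stand [-60.5  72.3 176.9] Fst [-1.6 -0.3 -0.1] w 44.1 q6 0.74
 toolx(stand) [0.008 1.    0.018] tooly [ 0.998 -0.009  0.068] z [ 0.069 -0.01  -0.998] turn to align -0.008
 to [-58.0, 72.0, 133.0] tool mm [-1.1 -0.5 44. ] units [-0.021 -0.01   0.88 ]
```

View pics/w8.png

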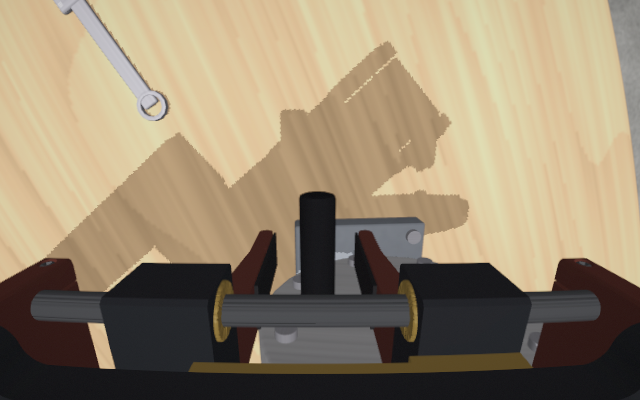

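```bash
python3 -m crank '[{"travel":[0,0,0.4],"turn":0},{"travel":[0,0,0.4],"turn":0},{"travel":[0,0,0],"turn":0}]'; python3 go.py -58 72 133
```

```text
t: 11.9
ee_pos: [541.2, 179.0, 144.0]
orientation: [2.573, 1.711, 0.098]
ft_force: [0.3, -0.6, 0.6]
width: 43.9
t 11.9 world [541.2 179.  144. ] stand [-54.1  76.  144. ] Fst [ 0.6 -0.4  0.6] w 43.9 q6 0.74
 toolx(stand) [0.007 1.    0.025] tooly [ 0.997 -0.009  0.077] z [ 0.08  -0.006 -0.997] turn to align -0.007
 to [-58.0, 72.0, 133.0] tool mm [-4.3 -4.7 10.5] units [-0.086 -0.095  0.211]
```

```bash
python3 -m crank '[{"travel":[-0.08,-0.06,0.22],"turn":0},{"travel":[0,0,0],"turn":0}]'; python3 go.py -57 72 133;  python3 - <<'E'
from h import *
from workcell import imaging,ctrl
cv2.imwrite("pics/w9.png",imaging.get_image("wrist"))
a=imaging.get_image("scene")[150:290,240:410]
cv2.imwrite("pics/c9.png",cv2.resize(a,None,fx=4.2,fy=4.2,interpolation=cv2.INTER_CUBIC))
E
```

```text
t: 12.1
ee_pos: [539.0, 176.7, 135.0]
orientation: [2.572, 1.71, 0.104]
ft_force: [-0.9, -0.5, -0.3]
width: 43.8
t 12.1 world [539.  176.7 135. ] stand [-55.2  73.  135. ] Fst [-0.6 -0.8 -0.3] w 43.8 q6 0.74
 toolx(stand) [0.007 1.    0.028] tooly [ 0.997 -0.01   0.079] z [ 0.084 -0.005 -0.996] turn to align -0.007
 to [-57.0, 72.0, 133.0] tool mm [-1.1 -1.9  1.8] units [-0.022 -0.038  0.036]
```

View pics/w9.png

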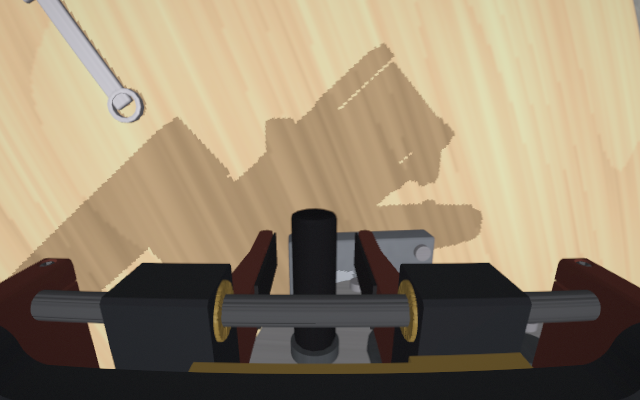

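View pics/c9.png

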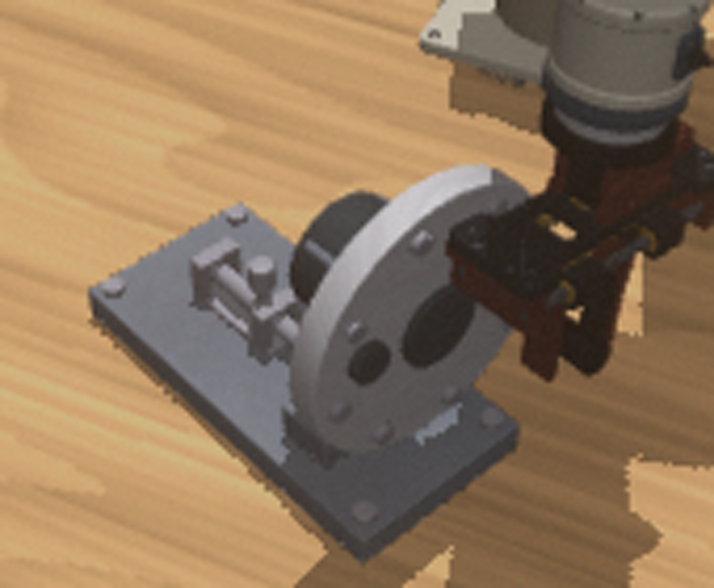

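```bash
python3 -m crank '[{"travel":[0,0,0],"turn":0},{"travel":[0,0,0],"turn":0},{"travel":[0,0,0],"turn":0},{"travel":[0,0,0],"turn":0}]' -1; python3 go.py -57 72 133
```

```text
t: 12.6
ee_pos: [538.6, 178.8, 137.2]
orientation: [2.576, 1.71, 0.106]
ft_force: [1.6, 0.1, -0.9]
width: 22.9
t 12.6 world [538.6 178.8 137.2] stand [-56.4  74.8 137.2] Fst [ 1.4  0.6 -0.9] w 22.9 q6 0.74
 toolx(stand) [0.009 0.999 0.031] tooly [ 0.997 -0.011  0.078] z [ 0.083 -0.002 -0.997] turn to align -0.009
 to [-57.0, 72.0, 133.0] tool mm [-2.9 -0.9  4.1] units [-0.058 -0.018  0.082]
```

```bash
cat > lg.py <<'E'
import sys
from h import *
from workcell import ctrl
p=np.array([562.4,88.2,-.3887]); c,s=np.cos(p[2]),np.sin(p[2]); A=np.array([[c,s,0],[-s,c,0],[0,0,1]])
d=int(sys.argv[1]); o=ctrl.get_obs(); M=A@R.from_rotvec(o['orientation']).as_matrix()
H=A@(o['ee_pos']-[p[0],p[1],0])+M@[0,0,-25.]
F=A@o['ft_force']; q=np.arctan2(H[0],H[2]-170); rad=np.hypot(H[0],H[2]-170)
t=np.array([np.cos(q),0,-np.sin(q)]); n=np.array([np.sin(q),0,np.cos(q)])
print(f"t {o['t']:.2f} q {q:.3f} rad {rad:.1f} y {H[1]:.1f} Ft {-F@t:.2f} Fr {-F@n:.2f} Fy {-F[1]:.1f} tilt {M[0,2]:.3f} {M[1,2]:.3f} yaw {M[0,0]:.3f} w {o['width']:.1f} q6 {o['qpos'][5]:.2f}")
if d: open('log.txt','a').write(f"{o['t']} {q} {-F@t} {d} {-F@n}\n")
if len(sys.argv)>2:
    dq=float(sys.argv[2]); n=int(sys.argv[3])
    P=lambda a:np.array([60*np.sin(a),72,170+60*np.cos(a)])
    for k in range(n):
        D=P(q+dq*(k+1))-P(q+dq*k); D[1]=0; print((M.T@D/50).round(2))
E
python3 lg.py 0 0.16 5
```

```text
t 12.60 q -1.705 rad 58.9 y 74.0 Ft 1.07 Fr 1.29 Fy -0.6 tilt 0.078 0.030 yaw 0.009 w 22.9 q6 0.74
[ 0.01  0.   -0.19]
[ 0.01  0.04 -0.19]
[ 0.01  0.06 -0.18]
[ 0.01  0.09 -0.17]
[ 0.01  0.12 -0.15]
```

```bash
python3 -m crank '[{"travel":[0,0,-0.19],"turn":0}]'>/dev/null; python3 lg.py 1; python3 -m crank '[{"travel":[0,0.04,-0.19],"turn":0}]'>/dev/null; python3 lg.py 1;  python3 -m crank '[{"travel":[0,0.06,-0.18],"turn":0}]'>/dev/null; python3 lg.py 1 0.16 6
```

```text
t 12.70 q -1.552 rad 59.3 y 74.0 Ft 3.98 Fr 1.96 Fy -3.0 tilt 0.077 0.030 yaw 0.008 w 23.2 q6 0.74
t 12.80 q -1.380 rad 59.5 y 74.0 Ft 1.29 Fr -2.15 Fy -4.0 tilt 0.076 0.030 yaw 0.008 w 23.1 q6 0.74
t 12.90 q -1.207 rad 60.1 y 73.9 Ft 2.29 Fr 2.12 Fy -2.7 tilt 0.076 0.030 yaw 0.008 w 23.3 q6 0.73
[ 0.01  0.1  -0.17]
[ 0.01  0.12 -0.15]
[ 0.01  0.14 -0.13]
[ 0.    0.16 -0.1 ]
[ 0.    0.18 -0.08]
[ 0.    0.19 -0.05]
```

```bash
python3 -m crank '[{"travel":[0,0.1,-0.17],"turn":0}]'>/dev/null; python3 lg.py 1; python3 -m crank '[{"travel":[0,0.12,-0.15],"turn":0}]'>/dev/null; python3 lg.py 1;  python3 -m crank '[{"travel":[0,0.14,-0.13],"turn":0}]'>/dev/null; python3 lg.py 1; python3 -m crank '[{"travel":[0,0.16,-0.1],"turn":0}]'>/dev/null; python3 lg.py 1;  python3 -m crank '[{"travel":[0,0.18,-0.08],"turn":0}]'>/dev/null; python3 lg.py 1 0.16 8
```

```text
t 13.00 q -1.025 rad 60.6 y 73.9 Ft 3.59 Fr 1.33 Fy -4.2 tilt 0.076 0.031 yaw 0.008 w 23.5 q6 0.72
t 13.10 q -0.849 rad 61.2 y 73.9 Ft 4.06 Fr 5.16 Fy -4.0 tilt 0.077 0.032 yaw 0.008 w 22.8 q6 0.72
t 13.20 q -0.675 rad 61.9 y 73.9 Ft 4.87 Fr 9.60 Fy -5.4 tilt 0.078 0.033 yaw 0.008 w 23.3 q6 0.71
t 13.30 q -0.512 rad 62.2 y 73.8 Ft 5.33 Fr 10.51 Fy -7.3 tilt 0.078 0.033 yaw 0.008 w 23.2 q6 0.69
t 13.40 q -0.355 rad 62.6 y 73.7 Ft 5.59 Fr 11.09 Fy -8.6 tilt 0.076 0.034 yaw 0.008 w 23.8 q6 0.68
[ 0.    0.19 -0.04]
[ 0.    0.19 -0.01]
[0.   0.19 0.02]
[0.   0.18 0.05]
[-0.    0.17  0.08]
[-0.    0.16  0.11]
[-0.    0.14  0.13]
[-0.    0.12  0.15]
```

```bash
python3 -m crank '[{"travel":[0.01,0.19,-0.03],"turn":0}]'>/dev/null; python3 lg.py 1; python3 -m crank '[{"travel":[0.01,0.19,0.0],"turn":0}]'>/dev/null; python3 lg.py 1;  python3 -m crank '[{"travel":[0.01,0.19,0.03],"turn":0}]'>/dev/null; python3 lg.py 1; python3 -m crank '[{"travel":[0.01,0.18,0.06],"turn":0}]'>/dev/null; python3 lg.py 1;  python3 -m crank '[{"travel":[0.01,0.17,0.09],"turn":0}]'>/dev/null; python3 lg.py 1 0.16 8
```

```text
t 13.50 q -0.213 rad 62.0 y 73.8 Ft 9.05 Fr -2.64 Fy -2.8 tilt 0.073 0.033 yaw 0.009 w 23.2 q6 0.67
t 13.60 q -0.071 rad 61.9 y 73.7 Ft 9.45 Fr -7.33 Fy -1.1 tilt 0.069 0.032 yaw 0.010 w 23.5 q6 0.66
t 13.70 q 0.074 rad 62.1 y 73.7 Ft 9.33 Fr -7.19 Fy -0.5 tilt 0.066 0.031 yaw 0.010 w 23.5 q6 0.65
t 13.80 q 0.218 rad 62.3 y 73.7 Ft 9.37 Fr -6.45 Fy 0.8 tilt 0.064 0.030 yaw 0.011 w 23.3 q6 0.64
t 13.90 q 0.362 rad 62.3 y 73.7 Ft 9.49 Fr -4.59 Fy 1.3 tilt 0.062 0.029 yaw 0.011 w 23.5 q6 0.63
[-0.    0.17  0.09]
[-0.    0.15  0.12]
[-0.    0.13  0.14]
[-0.    0.11  0.16]
[-0.    0.08  0.17]
[-0.    0.05  0.18]
[-0.01  0.02  0.19]
[-0.01 -0.01  0.19]
```

```bash
python3 -m crank '[{"travel":[0,0.17,0.09],"turn":0}]'>/dev/null; python3 lg.py 1; python3 -m crank '[{"travel":[0,0.15,0.12],"turn":0}]'>/dev/null; python3 lg.py 1;  python3 -m crank '[{"travel":[0,0.13,0.14],"turn":0}]'>/dev/null; python3 lg.py 1; python3 -m crank '[{"travel":[0,0.11,0.16],"turn":0}]'>/dev/null; python3 lg.py 1;  python3 -m crank '[{"travel":[0,0.08,0.17],"turn":0}]'>/dev/null; python3 lg.py 1 0.16 8
```

```text
t 14.00 q 0.498 rad 62.7 y 73.5 Ft 10.18 Fr 3.77 Fy -5.9 tilt 0.059 0.029 yaw 0.012 w 23.2 q6 0.62
t 14.10 q 0.633 rad 62.5 y 73.6 Ft 11.11 Fr 1.96 Fy -2.6 tilt 0.056 0.029 yaw 0.013 w 23.3 q6 0.62
t 14.20 q 0.768 rad 62.4 y 73.5 Ft 11.57 Fr 0.97 Fy -2.7 tilt 0.053 0.029 yaw 0.013 w 23.4 q6 0.61
t 14.30 q 0.906 rad 62.3 y 73.5 Ft 11.15 Fr 1.49 Fy -1.3 tilt 0.051 0.029 yaw 0.013 w 23.2 q6 0.60
t 14.40 q 1.038 rad 62.1 y 73.5 Ft 11.70 Fr 2.77 Fy -0.1 tilt 0.050 0.029 yaw 0.013 w 23.2 q6 0.60
[-0.    0.08  0.18]
[-0.    0.05  0.19]
[-0.01  0.02  0.19]
[-0.01 -0.01  0.19]
[-0.01 -0.04  0.19]
[-0.01 -0.07  0.18]
[-0.01 -0.1   0.16]
[-0.01 -0.13  0.14]
```

```bash
python3 -m crank '[{"travel":[0,0.07,0.19],"turn":0}]'>/dev/null; python3 lg.py 1; python3 -m crank '[{"travel":[0,0.05,0.19],"turn":0}]'>/dev/null; python3 lg.py 1;  python3 -m crank '[{"travel":[0,0.02,0.2],"turn":0}]'>/dev/null; python3 lg.py 1; python3 -m crank '[{"travel":[0,0,0.2],"turn":0}]'>/dev/null; python3 lg.py 1;  python3 -m crank '[{"travel":[0,-0.02,0.2],"turn":0}]'>/dev/null; python3 lg.py 1; python3 -m crank '[{"travel":[0,-0.05,0.19],"turn":0}]'>/dev/null; python3 lg.py 1 0.16 8
```

```text
t 14.50 q 1.178 rad 62.0 y 73.5 Ft 12.29 Fr 5.76 Fy -1.2 tilt 0.048 0.029 yaw 0.014 w 23.4 q6 0.59
t 14.60 q 1.316 rad 61.8 y 73.5 Ft 12.64 Fr 7.17 Fy -0.6 tilt 0.046 0.028 yaw 0.014 w 23.5 q6 0.59
t 14.70 q 1.455 rad 61.6 y 73.5 Ft 12.27 Fr 6.76 Fy -1.6 tilt 0.045 0.028 yaw 0.015 w 23.3 q6 0.59
t 14.80 q 1.593 rad 61.4 y 73.5 Ft 11.82 Fr 9.67 Fy -0.5 tilt 0.043 0.028 yaw 0.015 w 23.3 q6 0.59
t 14.90 q 1.733 rad 61.2 y 73.5 Ft 10.76 Fr 13.41 Fy -0.2 tilt 0.041 0.027 yaw 0.015 w 23.3 q6 0.59
t 15.00 q 1.868 rad 60.8 y 73.5 Ft 10.08 Fr 12.63 Fy 0.4 tilt 0.040 0.027 yaw 0.015 w 23.2 q6 0.59
[-0.01 -0.08  0.18]
[-0.01 -0.1   0.16]
[-0.01 -0.13  0.14]
[-0.01 -0.15  0.12]
[-0.01 -0.17  0.09]
[-0.   -0.18  0.07]
[-0.   -0.19  0.04]
[-0.   -0.19  0.01]
```

```bash
python3 -m crank '[{"travel":[0,-0.09,0.18],"turn":0}]'>/dev/null; python3 lg.py 1; python3 -m crank '[{"travel":[0,-0.12,0.16],"turn":0}]'>/dev/null; python3 lg.py 1;  python3 -m crank '[{"travel":[0,-0.14,0.14],"turn":0}]'>/dev/null; python3 lg.py 1; python3 -m crank '[{"travel":[0,-0.16,0.12],"turn":0}]'>/dev/null; python3 lg.py 1;  python3 -m crank '[{"travel":[0,-0.17,0.09],"turn":0}]'>/dev/null; python3 lg.py 1; python3 -m crank '[{"travel":[0,-0.18,0.07],"turn":0}]'>/dev/null; python3 lg.py 1 0.16 8
```

```text
t 15.10 q 1.999 rad 60.3 y 73.6 Ft 10.52 Fr 8.34 Fy 2.2 tilt 0.041 0.027 yaw 0.015 w 23.7 q6 0.59
t 15.20 q 2.119 rad 59.8 y 73.6 Ft 9.68 Fr 4.95 Fy 2.9 tilt 0.044 0.027 yaw 0.015 w 23.3 q6 0.60
t 15.30 q 2.227 rad 59.4 y 73.6 Ft 9.36 Fr 2.43 Fy 3.0 tilt 0.049 0.027 yaw 0.014 w 23.2 q6 0.61
t 15.40 q 2.326 rad 58.9 y 73.7 Ft 8.12 Fr -2.55 Fy 3.9 tilt 0.056 0.028 yaw 0.013 w 23.2 q6 0.61
t 15.50 q 2.412 rad 58.3 y 73.7 Ft 6.86 Fr -10.66 Fy 2.8 tilt 0.064 0.029 yaw 0.011 w 23.3 q6 0.62
t 15.60 q 2.491 rad 57.7 y 73.7 Ft 6.90 Fr -17.23 Fy 2.1 tilt 0.073 0.031 yaw 0.010 w 23.6 q6 0.63
[-0.   -0.17  0.09]
[-0.   -0.18  0.06]
[-0.   -0.19  0.03]
[-0.   -0.19  0.  ]
[-0.   -0.19 -0.03]
[-0.   -0.18 -0.06]
[ 0.   -0.17 -0.09]
[ 0.   -0.16 -0.11]
```

```bash
cat > ft.py <<'E'
from h import *
D=np.loadtxt('log.txt'); q=D[:,1];d=D[:,3]; y=D[:,2]
f=np.abs(y)<40
def m(p,q,d): return p[0]*d+p[1]*np.cos(q)+p[2]*np.sin(q)+0*q
for name,B in (("drag+sin",np.c_[d,np.cos(q),np.sin(q)]),("+ const fixed drag 6.33",None)):
    if B is None: B=np.c_[np.cos(q),np.sin(q)]; yy=y-6.33*d
    else: yy=y
    s,_,_,_=np.linalg.lstsq(B,yy,rcond=None); r=yy-B@s; cov=np.linalg.inv(B.T@B)*r.var()
    a,b=s[-2:]; pk=np.arctan2(b,a); tgt=(pk-np.pi/2+np.pi)%(2*np.pi)-np.pi
    print(name,s.round(2),'amp',np.hypot(a,b).round(2),'peak',pk.round(3),'target q',tgt.round(3),'rms',r.std().round(2), 'se',(np.sqrt(np.diag(cov)[-2:])/np.hypot(a,b)).round(3))
E
python3 ft.py; python3 lg.py 0 -0.16 8
```

```text
drag+sin [6.47 2.25 4.87] amp 5.37 peak 1.138 target q -0.433 rms 0.77 se [0.049 0.042]
+ const fixed drag 6.33 [2.36 4.96] amp 5.49 peak 1.126 target q -0.445 rms 0.77 se [0.039 0.035]
t 15.60 q 2.491 rad 57.7 y 73.7 Ft 6.90 Fr -17.23 Fy 2.1 tilt 0.073 0.031 yaw 0.010 w 23.6 q6 0.63
[ 0.01  0.15 -0.12]
[ 0.01  0.13 -0.14]
[ 0.01  0.11 -0.16]
[ 0.01  0.08 -0.17]
[ 0.01  0.05 -0.18]
[ 0.01  0.02 -0.19]
[ 0.01 -0.01 -0.19]
[ 0.01 -0.04 -0.19]
```

```bash
sed -i "s/{-F@n}\\\\n/{-F@n} {H[0]} {H[2]}\\\\n/" lg.py; grep -n open lg.py; mv log.txt log1.txt
python3 -m crank '[{"travel":[0,0.15,-0.12],"turn":0}]'>/dev/null; python3 lg.py -1; python3 -m crank '[{"travel":[0,0.13,-0.14],"turn":0}]'>/dev/null; python3 lg.py -1;  python3 -m crank '[{"travel":[0,0.11,-0.16],"turn":0}]'>/dev/null; python3 lg.py -1; python3 -m crank '[{"travel":[0,0.09,-0.17],"turn":0}]'>/dev/null; python3 lg.py -1;  python3 -m crank '[{"travel":[0,0.06,-0.18],"turn":0}]'>/dev/null; python3 lg.py -1 -0.16 8
```

```text
10:if d: open('log.txt','a').write(f"{o['t']} {q} {-F@t} {d} {-F@n} {H[0]} {H[2]}\n")
t 15.70 q 2.347 rad 58.5 y 73.4 Ft -7.37 Fr -7.36 Fy -9.3 tilt 0.072 0.031 yaw 0.010 w 23.7 q6 0.62
t 15.80 q 2.168 rad 59.2 y 73.4 Ft -3.79 Fr -0.86 Fy -5.5 tilt 0.073 0.032 yaw 0.010 w 23.2 q6 0.61
t 15.90 q 1.998 rad 59.9 y 73.4 Ft -2.13 Fr 4.24 Fy -6.3 tilt 0.072 0.032 yaw 0.010 w 23.3 q6 0.61
t 16.00 q 1.833 rad 60.5 y 73.4 Ft -1.30 Fr 6.82 Fy -6.7 tilt 0.071 0.033 yaw 0.011 w 23.2 q6 0.60
t 16.10 q 1.671 rad 60.9 y 73.4 Ft -1.09 Fr 5.54 Fy -6.2 tilt 0.068 0.033 yaw 0.012 w 23.0 q6 0.60
[ 0.01  0.02 -0.19]
[ 0.01 -0.01 -0.19]
[ 0.01 -0.04 -0.19]
[ 0.   -0.07 -0.18]
[ 0.   -0.1  -0.16]
[ 0.   -0.13 -0.15]
[ 0.   -0.15 -0.12]
[ 0.   -0.16 -0.1 ]
```

```bash

python3 -m crank '[{"travel":[0.01,0.02,-0.19],"turn":0}]'>/dev/null; python3 lg.py -1; python3 -m crank '[{"travel":[0.01,-0.01,-0.19],"turn":0}]'>/dev/null; python3 lg.py -1;  python3 -m crank '[{"travel":[0.01,-0.04,-0.19],"turn":0}]'>/dev/null; python3 lg.py -1; python3 -m crank '[{"travel":[0.01,-0.07,-0.18],"turn":0}]'>/dev/null; python3 lg.py -1;  python3 -m crank '[{"travel":[0,-0.1,-0.16],"turn":0}]'>/dev/null; python3 lg.py -1 -0.16 8
```

```text
t 16.20 q 1.507 rad 61.1 y 73.5 Ft -0.84 Fr 3.26 Fy -2.4 tilt 0.067 0.033 yaw 0.012 w 23.1 q6 0.60
t 16.30 q 1.342 rad 61.5 y 73.4 Ft -0.93 Fr 3.91 Fy -4.2 tilt 0.066 0.032 yaw 0.012 w 23.3 q6 0.60
t 16.40 q 1.175 rad 61.9 y 73.4 Ft -0.69 Fr 5.30 Fy -3.9 tilt 0.065 0.032 yaw 0.012 w 23.5 q6 0.60
t 16.50 q 1.008 rad 62.3 y 73.5 Ft -1.00 Fr 5.48 Fy -3.1 tilt 0.065 0.031 yaw 0.013 w 23.1 q6 0.60
t 16.60 q 0.844 rad 62.5 y 73.5 Ft -0.84 Fr 4.22 Fy -6.3 tilt 0.065 0.032 yaw 0.013 w 23.2 q6 0.61
[ 0.   -0.13 -0.14]
[ 0.   -0.15 -0.12]
[ 0.   -0.17 -0.09]
[-0.   -0.18 -0.07]
[-0.   -0.19 -0.04]
[-0.   -0.19 -0.01]
[-0.   -0.19  0.03]
[-0.   -0.18  0.06]
```

```bash

python3 -m crank '[{"travel":[0.01,-0.13,-0.14],"turn":0}]'>/dev/null; python3 lg.py -1; python3 -m crank '[{"travel":[0.01,-0.15,-0.12],"turn":0}]'>/dev/null; python3 lg.py -1;  python3 -m crank '[{"travel":[0.01,-0.17,-0.09],"turn":0}]'>/dev/null; python3 lg.py -1; python3 -m crank '[{"travel":[0.01,-0.18,-0.06],"turn":0}]'>/dev/null; python3 lg.py -1;  python3 -m crank '[{"travel":[0,-0.19,-0.03],"turn":0}]'>/dev/null; python3 lg.py -1 -0.16 8
```

```text
t 16.70 q 0.679 rad 62.7 y 73.6 Ft -2.52 Fr 3.81 Fy -2.3 tilt 0.065 0.031 yaw 0.013 w 23.4 q6 0.62
t 16.80 q 0.515 rad 62.9 y 73.6 Ft -1.74 Fr 6.94 Fy -1.7 tilt 0.065 0.031 yaw 0.013 w 23.2 q6 0.63
t 16.90 q 0.353 rad 62.9 y 73.7 Ft -2.73 Fr 5.00 Fy -0.3 tilt 0.066 0.030 yaw 0.012 w 23.6 q6 0.64
t 17.00 q 0.195 rad 62.9 y 73.7 Ft -3.78 Fr 6.97 Fy -1.1 tilt 0.066 0.029 yaw 0.012 w 23.4 q6 0.65
t 17.10 q 0.039 rad 62.8 y 73.7 Ft -4.19 Fr 7.05 Fy -2.1 tilt 0.068 0.030 yaw 0.012 w 23.4 q6 0.66
[-0.   -0.19 -0.01]
[-0.   -0.19  0.03]
[-0.   -0.18  0.06]
[-0.   -0.17  0.08]
[-0.01 -0.16  0.11]
[-0.01 -0.14  0.13]
[-0.01 -0.11  0.15]
[-0.01 -0.09  0.17]
```

Go on past the target for reverse data over the far side.

```bash

python3 -m crank '[{"travel":[0,-0.19,0],"turn":0}]'>/dev/null; python3 lg.py -1; python3 -m crank '[{"travel":[0,-0.19,0.03],"turn":0}]'>/dev/null; python3 lg.py -1;  python3 -m crank '[{"travel":[0,-0.18,0.06],"turn":0}]'>/dev/null; python3 lg.py -1; python3 -m crank '[{"travel":[0,-0.17,0.09],"turn":0}]'>/dev/null; python3 lg.py -1;  python3 -m crank '[{"travel":[0,-0.16,0.11],"turn":0}]'>/dev/null; python3 lg.py -1 -0.16 8
```

```text
t 17.20 q -0.113 rad 62.7 y 73.8 Ft -4.44 Fr 8.12 Fy -0.4 tilt 0.070 0.030 yaw 0.012 w 23.3 q6 0.67
t 17.30 q -0.261 rad 62.5 y 73.9 Ft -5.62 Fr 9.59 Fy -0.1 tilt 0.073 0.030 yaw 0.011 w 23.2 q6 0.68
t 17.40 q -0.398 rad 62.2 y 73.9 Ft -6.78 Fr 6.97 Fy 2.6 tilt 0.076 0.030 yaw 0.011 w 23.7 q6 0.69
t 17.50 q -0.529 rad 61.7 y 74.0 Ft -6.83 Fr 0.87 Fy 4.0 tilt 0.080 0.030 yaw 0.010 w 23.5 q6 0.70
t 17.60 q -0.657 rad 61.4 y 74.0 Ft -8.70 Fr -1.03 Fy 5.4 tilt 0.085 0.031 yaw 0.009 w 23.1 q6 0.71
[-0.01 -0.15  0.12]
[-0.01 -0.13  0.14]
[-0.01 -0.11  0.16]
[-0.01 -0.08  0.17]
[-0.01 -0.05  0.18]
[-0.01 -0.02  0.19]
[-0.01  0.01  0.19]
[-0.01  0.04  0.19]
```

```bash

python3 -m crank '[{"travel":[0,-0.15,0.12],"turn":0}]'>/dev/null; python3 lg.py -1; python3 -m crank '[{"travel":[0,-0.13,0.14],"turn":0}]'>/dev/null; python3 lg.py -1;  python3 -m crank '[{"travel":[0,-0.11,0.16],"turn":0}]'>/dev/null; python3 lg.py -1; python3 -m crank '[{"travel":[0,-0.09,0.17],"turn":0}]'>/dev/null; python3 lg.py -1;  python3 -m crank '[{"travel":[0,-0.06,0.18],"turn":0}]'>/dev/null; python3 lg.py -1;python3 -m crank '[{"travel":[0,-0.03,0.19],"turn":0}]'>/dev/null; python3 lg.py -1;python3 -m crank '[{"travel":[0,0,0.19],"turn":0}]'>/dev/null; python3 lg.py -1 0.16 8
cat > ft2.py <<'E'
from h import *
D=np.loadtxt('log.txt'); D1=np.loadtxt('log1.txt')
H=D[:,5:7]; r=least_squares(lambda c:np.hypot(H[:,0]-c[0],H[:,1]-c[1])-60,[0,170]); print('circle centre',r.x.round(2),'rms',r.fun.std().round(2))
r=least_squares(lambda c:np.hypot(H[:,0]-c[0],H[:,1]-c[1])-c[2],[0,170,60]); print('free',r.x.round(2),'rms',r.fun.std().round(2))
q=np.r_[D1[:,1],D[:,1]];y=np.r_[D1[:,2],D[:,2]];d=np.r_[D1[:,3],D[:,3]]
for n,B in (('both',np.c_[d,np.cos(q),np.sin(q)]),('+offset',np.c_[d,np.ones_like(q),np.cos(q),np.sin(q)])):
  for m,k in (('all',d!=0),('fwd',d>0),('rev',d<0)):
    if n=='+offset' and m!='all': continue
    rr=least_squares(lambda s:B[k]@s-y[k],np.ones(B.shape[1]),loss='soft_l1'); s=rr.x
    pk=np.arctan2(s[-1],s[-2]); print(n,m,s.round(2),'amp',np.hypot(*s[-2:]).round(2),'target',(pk-np.pi/2).round(3),'rms',(B[k]@s-y[k]).std().round(2))
E
python3 ft2.py
```

```text
t 17.70 q -0.780 rad 61.2 y 74.1 Ft -8.30 Fr 2.51 Fy 5.7 tilt 0.090 0.031 yaw 0.008 w 23.5 q6 0.72
t 17.80 q -0.901 rad 60.8 y 74.1 Ft -8.81 Fr -1.63 Fy 6.0 tilt 0.094 0.031 yaw 0.008 w 23.7 q6 0.73
t 17.90 q -1.028 rad 60.3 y 74.1 Ft -9.72 Fr -6.05 Fy 5.8 tilt 0.097 0.032 yaw 0.008 w 23.3 q6 0.74
t 18.00 q -1.159 rad 60.0 y 74.1 Ft -9.61 Fr -5.11 Fy 5.3 tilt 0.100 0.032 yaw 0.008 w 23.3 q6 0.75
t 18.10 q -1.293 rad 59.6 y 74.1 Ft -10.45 Fr -6.26 Fy 5.3 tilt 0.101 0.032 yaw 0.008 w 23.6 q6 0.76
t 18.20 q -1.433 rad 59.2 y 74.1 Ft -9.70 Fr -6.52 Fy 3.9 tilt 0.101 0.032 yaw 0.008 w 23.2 q6 0.76
t 18.30 q -1.574 rad 58.9 y 74.0 Ft -11.03 Fr -6.06 Fy 2.6 tilt 0.100 0.031 yaw 0.009 w 22.8 q6 0.76
[ 0.01  0.03 -0.19]
[ 0.01  0.06 -0.18]
[ 0.01  0.09 -0.17]
[ 0.01  0.12 -0.15]
[ 0.01  0.14 -0.13]
[ 0.01  0.16 -0.11]
[ 0.    0.17 -0.08]
[ 0.    0.18 -0.05]
circle centre [  1.08 172.74] rms 0.12
free [  1.08 172.76  59.98] rms 0.12
both all [6.36 2.2  5.01] amp 5.47 target -0.414 rms 0.78
both fwd [6.33 2.32 5.05] amp 5.56 target -0.431 rms 0.78
both rev [6.17 1.88 4.93] amp 5.28 target -0.365 rms 0.78
+offset all [6.36 0.06 2.14 4.98] amp 5.42 target -0.406 rms 0.78
```

```bash
cat > ft3.py <<'E'
from h import *
D=np.loadtxt('log.txt')[:,:5]; D1=np.loadtxt('log1.txt')[:,:5]; A=np.r_[D1,D]
q0,Ft0,d,Fr0=A[:,1],A[:,2],A[:,3],A[:,4]
u=np.c_[np.sin(q0),np.cos(q0)]; c=np.array([1.08,2.74]); b=u@c; L=b+np.sqrt(b*b-c@c+3600); P=L[:,None]*u-c
q=np.arctan2(P[:,0],P[:,1]); dl=q-q0
# force vector components in x,z
F=Ft0[:,None]*np.c_[np.cos(q0),-np.sin(q0)]+Fr0[:,None]*u
y=(F*np.c_[np.cos(q),-np.sin(q)]).sum(1)
for n,B in (('both',np.c_[d,np.cos(q),np.sin(q)]),):
  for m,k in (('all',d!=0),('fwd',d>0),('rev',d<0)):
    s=least_squares(lambda s:B[k]@s-y[k],np.ones(3),loss='soft_l1').x
    pk=np.arctan2(s[2],s[1]); print(m,s.round(2),'amp',np.hypot(s[1],s[2]).round(2),'target',(pk-np.pi/2).round(3),'rms',(B[k]@s-y[k]).std().round(2))
yy=y-6.33*d; s=least_squares(lambda s:5.5*np.cos(q-s[0])-yy,[1.]).x; print('fixed',s-np.pi/2)
E
python3 ft3.py
sed -i "s/q=np.arctan2(H\[0\],H\[2\]-170); rad=np.hypot(H\[0\],H\[2\]-170)/q=np.arctan2(H[0]-1.08,H[2]-172.74); rad=np.hypot(H[0]-1.08,H[2]-172.74)/" lg.py; mv log.txt log2.txt; python3 lg.py 0
```

```text
all [6.4  2.26 4.87] amp 5.37 target -0.434 rms 0.69
fwd [6.6  2.1  4.67] amp 5.13 target -0.423 rms 0.69
rev [6.21 2.05 4.88] amp 5.29 target -0.398 rms 0.66
fixed [-0.4513737]
t 18.30 q -1.619 rad 60.1 y 74.0 Ft -11.29 Fr -5.55 Fy 2.6 tilt 0.100 0.031 yaw 0.009 w 22.8 q6 0.76
```

```bash

python3 -m crank '[{"travel":[0,0.02,-0.19],"turn":0}]'>/dev/null; python3 lg.py 1; python3 -m crank '[{"travel":[0,0.05,-0.18],"turn":0}]'>/dev/null; python3 lg.py 1;  python3 -m crank '[{"travel":[0,0.08,-0.17],"turn":0}]'>/dev/null; python3 lg.py 1; python3 -m crank '[{"travel":[0,0.11,-0.16],"turn":0}]'>/dev/null; python3 lg.py 1;  python3 -m crank '[{"travel":[0,0.13,-0.14],"turn":0}]'>/dev/null; python3 lg.py 1 0.16 4
```

```text
t 18.40 q -1.470 rad 60.6 y 74.0 Ft 4.10 Fr 6.48 Fy -2.0 tilt 0.100 0.032 yaw 0.008 w 23.2 q6 0.76
t 18.50 q -1.297 rad 60.5 y 74.0 Ft 1.43 Fr 7.23 Fy -0.5 tilt 0.102 0.032 yaw 0.008 w 23.8 q6 0.76
t 18.60 q -1.120 rad 60.6 y 74.0 Ft 3.26 Fr 9.53 Fy -1.3 tilt 0.103 0.033 yaw 0.007 w 23.2 q6 0.75
t 18.70 q -0.937 rad 60.8 y 73.9 Ft 4.86 Fr 15.09 Fy -2.7 tilt 0.105 0.034 yaw 0.007 w 23.4 q6 0.74
t 18.80 q -0.759 rad 61.2 y 73.8 Ft 4.16 Fr 21.84 Fy -5.4 tilt 0.108 0.035 yaw 0.006 w 23.2 q6 0.73
[ 0.01  0.16 -0.1 ]
[ 0.    0.18 -0.08]
[ 0.    0.19 -0.05]
[ 0.    0.19 -0.02]
```

```bash

python3 -m crank '[{"travel":[0,0.17,-0.09],"turn":0}]'>/dev/null; python3 lg.py 1; python3 -m crank '[{"travel":[0,0.12,-0.05],"turn":0}]'>/dev/null; python3 lg.py 1 ; python3 -m crank '[{"travel":[0,0,0],"turn":0}]'>/dev/null; python3 lg.py 0 0.03 1; python3 - <<'E'
from h import *
from workcell import imaging
a=imaging.get_image("scene")[140:290,240:420]
cv2.imwrite("pics/c10.png",cv2.resize(a,None,fx=4,fy=4,interpolation=cv2.INTER_CUBIC))
i=imaging.camera_info("scene"); p=[562.4,88.2,-.3887]
for q in (-.53,-.43,-.33):
  for y,r in ((96,60),(20,60),(12,0),(12,-60)): print(q,y,r,((proj(S2W([r*np.sin(q),y,170+r*np.cos(q)],p),i)[0]-[240,140])*4).round(0))
E
```

```text
t 18.90 q -0.595 rad 60.5 y 73.8 Ft 6.15 Fr 9.35 Fy -6.2 tilt 0.108 0.036 yaw 0.007 w 23.4 q6 0.72
t 19.00 q -0.491 rad 60.4 y 73.7 Ft 6.50 Fr 9.66 Fy -5.8 tilt 0.106 0.036 yaw 0.008 w 23.4 q6 0.71
t 19.10 q -0.478 rad 60.3 y 73.8 Ft -2.37 Fr 9.37 Fy -2.5 tilt 0.107 0.037 yaw 0.008 w 23.3 q6 0.71
[ 0.    0.03 -0.01]
-0.53 96 60 [548. 338.]
-0.53 20 60 [458. 273.]
-0.53 12 0 [412. 346.]
-0.53 12 -60 [376. 422.]
-0.43 96 60 [543. 339.]
-0.43 20 60 [452. 274.]
-0.43 12 0 [412. 346.]
-0.43 12 -60 [381. 420.]
-0.33 96 60 [537. 341.]
-0.33 20 60 [446. 276.]
-0.33 12 0 [412. 346.]
-0.33 12 -60 [387. 418.]
```

View pics/c10.png

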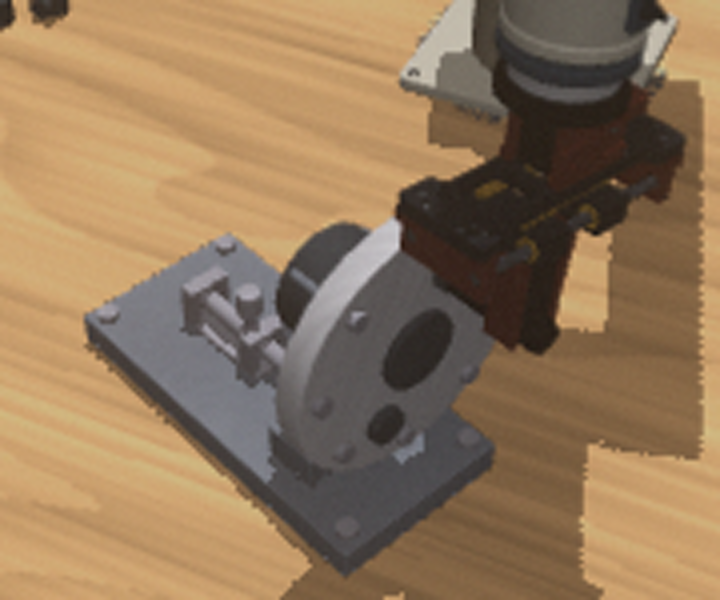

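```bash
cat >> ft3.py <<'E'
D3=np.loadtxt('log.txt'); qa=np.r_[q,D3[:,1]]; ya=np.r_[y,D3[:,2]]; da=np.r_[d,D3[:,3]]
B=np.c_[da,np.cos(qa),np.sin(qa)]; s=least_squares(lambda s:B@s-ya,np.ones(3),loss='soft_l1').x; print('ALL',s,np.arctan2(s[2],s[1])-np.pi/2)
# drop first sample after reversals
k=np.ones(len(qa),bool); k[[0,len(D1),len(A)]]=0
s=least_squares(lambda s:B[k]@s-ya[k],np.ones(3),loss='soft_l1').x; print('trim',s,np.arctan2(s[2],s[1])-np.pi/2)
s=least_squares(lambda s:6.33*da[k]+5.5*np.cos(qa[k]-s[0])-ya[k],[1.],loss='soft_l1').x; print('fixed',s-np.pi/2)
E
python3 ft3.py
```

```text
all [6.8  2.06 4.41] amp 4.87 target -0.437 rms 0.77
fwd [6.8  2.06 4.41] amp 4.87 target -0.437 rms 0.77
rev [1. 1. 1.] amp 1.41 target -0.785 rms nan
fixed [-0.51926896]
ALL [6.78027629 2.0466564  4.44284937] -0.4316858275958506
trim [6.57202666 2.3206014  4.72665951] -0.45638960124000083
fixed [-0.48952152]
  ret = _var(a, axis=axis, dtype=dtype, out=out, ddof=ddof,
  arrmean = um.true_divide(arrmean, div, out=arrmean,
  ret = ret.dtype.type(ret / rcount)
```

Log names mixed up (log.txt got renamed to log2); fix.

```bash
sed -i "0,/loadtxt('log.txt')/s//loadtxt('log2.txt')/" ft3.py; python3 ft3.py
```

```text
all [6.4  2.26 4.87] amp 5.37 target -0.434 rms 0.69
fwd [6.6  2.1  4.67] amp 5.13 target -0.423 rms 0.69
rev [6.21 2.05 4.88] amp 5.29 target -0.398 rms 0.66
fixed [-0.4513737]
ALL [6.44241033 2.29481318 4.82626899] -0.44384307793378697
trim [6.37500792 2.2788815  4.9263808 ] -0.4332721348855806
fixed [-0.43535122]
```

```bash
python3 -m crank '[{"travel":[0,0.05,-0.01],"turn":0}]'>/dev/null; python3 lg.py 0; python3 -m crank '[{"travel":[0,0,0],"turn":0},{"travel":[0,0,0],"turn":0}]'>/dev/null; python3 lg.py 0; python3 -m crank '[{"travel":[0,0,0],"turn":0}]'>/dev/null; python3 lg.py 0
```

```text
t 19.25 q -0.459 rad 60.1 y 73.8 Ft 7.20 Fr 5.66 Fy -5.5 tilt 0.104 0.036 yaw 0.009 w 23.5 q6 0.71
t 19.45 q -0.457 rad 60.3 y 73.8 Ft 0.23 Fr 8.23 Fy -1.9 tilt 0.105 0.037 yaw 0.008 w 23.3 q6 0.71
t 19.55 q -0.458 rad 60.3 y 73.8 Ft 1.56 Fr 8.34 Fy -3.5 tilt 0.105 0.037 yaw 0.008 w 23.3 q6 0.71
```

```bash
python3 -m crank '[{"travel":[0,0.05,-0.01],"turn":0}]'>/dev/null; python3 lg.py 0; python3 -m crank '[{"travel":[0,0,0],"turn":0},{"travel":[0,0,0],"turn":0}]'>/dev/null; python3 lg.py 0; python3 - <<'E'
from h import *
from workcell import imaging
I=imaging.get_image("scene"); cv2.imwrite("pics/c11.png",I)
cv2.imwrite("pics/s11.png",imaging.get_image("side"))
E
```

```text
t 19.65 q -0.441 rad 60.1 y 73.8 Ft 6.57 Fr 3.57 Fy -5.8 tilt 0.102 0.036 yaw 0.009 w 23.0 q6 0.71
t 19.85 q -0.440 rad 60.2 y 73.8 Ft 0.48 Fr 7.87 Fy -2.7 tilt 0.102 0.036 yaw 0.009 w 23.3 q6 0.71
```

View pics/c11.png

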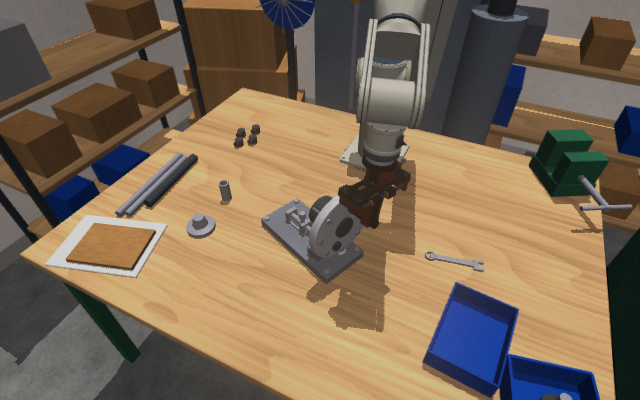

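View pics/s11.png

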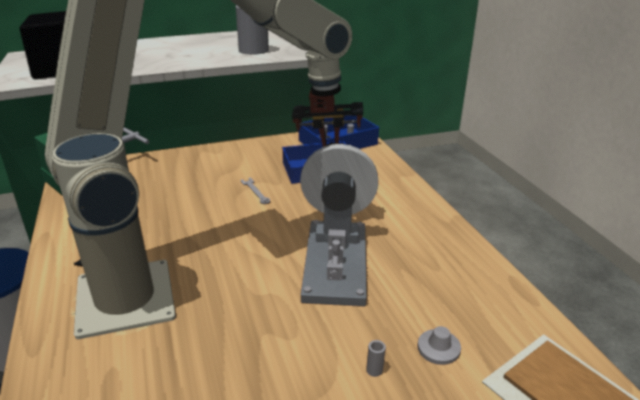

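The nipple (224,190), flange (200,226) and spanner (455,262) sit where they were. The crank is still gripped at q ≈ -0.44, and the bolt is home. Handing in.

```bash
python3 -c "
from workcell import workorder; print(workorder.close_job())"; python3 lg.py 0
```

```text
the job is handed in; nothing more can be done
None
the job is handed in; nothing more can be done
```

The bolt is home in its keeper, and the wheel is at rest with its heavy side straight down. I handed the job in at about 20 s, still gripping the crank; no verdict was reported.

- **Bolt:** I slid it about 31 mm to a firm stop, where it pushed back with about 30 N. A later wrist picture put the knob at y ≈ -160 mm, which is the home position.
- **Wheel:** I swung it about 4.2 rad forward and 4.1 rad back. The force readings fit a drag of 6.4 N and an imbalance of about 5.4 N at the handle, close to the stated values. The fits put heavy-side-down between q = -0.40 and -0.45 rad, best about -0.435. The wheel rests at q ≈ -0.44, with almost no turning force on the handle. A scene picture taken just before the last two small nudges agreed with the angle to about 0.02 rad.
- **Left alone:** the flange, spanner and nipple look unmoved in the last pictures.

**What disagreed:**
- **Missed first grasp:** the fingertips sit about 27 mm further back than the stated 17 mm ahead of the TCP. The first grasp on the knob closed on nothing, just above it. I found this in the pictures and corrected for it.
- **Tilt:** the tool drifted to about 0.1 rad off vertical while cranking, and I left it so.
- **Residual push:** the arm still pushed outward on the crank (away from the axle) with about 8 N at the end.

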